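# File the accessory cases by size and lock the row

### The job

On the endoscopy trolley's side table, file every accessory case that stands loose on the table into the rack's row, so that all the cases run in order of height from the shortest at the end wall to the tallest at the pin end: push the neighbours apart to make each gap, and leave every case upright, square and down on the rack floor between the lips. When the row is complete, make sure the pin end is clear and slide the rubber keeper sleeve over the upright pin until it sits on the rack floor; do not fit it earlier. Leave the bottle and the bowl where they are.

Things in the scene. Friction and masses are not known exactly. Their poses are not given: they have to be found in the camera images.
- rack: fixed aluminium rack, a straight channel open at the top, 78 mm (its x) by 326 mm (its y), floor 6 mm thick; side lips 70 mm apart inside, tops 18 mm above the table; end wall 80 mm high at its -y end, upright pin at its +y end. Origin on the table under the channel's middle; y runs along the row from wall to pin. Cases stand close (gaps under 3 mm) and slide on the floor when pushed or drawn
- wall_face (a point): point at the foot of the end wall's inner face, on the rack floor (rack x = 0, y = -158 mm, 6 mm above the table): the shortest case stands next to it. At the start the free length of the channel is all at the pin end; all seven cases pushed up to the wall would end at rack y = +80 mm
- pin_foot (a point): point on the rack floor at the centre of the upright steel pin (rack x = 0, y = 124 mm, 6 mm above the table); the pin is 16 mm in diameter and stands 62 mm above the rack floor, with a tapered top
- sleeve: black rubber keeper sleeve, a thick upright tube: outer diameter 60 mm, bore 21 mm, 55 mm tall, 0.12 kg, standing on the table; origin at the centre of its underside, z along its axis. On the pin it takes rack y = 94 to 154 mm, so no case may stand in that stretch when it goes on
- case1: off-white rigid plastic accessory case, upright box 60 mm (its x) by 34 mm (its y) by 66 mm tall, 0.18 kg, number 1 of the seven sizes by height; stands in the rack's row from the start. Origin at the centre of its underside, z up; filed, its y axis lies along the rack's y (either way round)
- case2: off-white rigid plastic accessory case, upright box 60 mm (its x) by 34 mm (its y) by 76 mm tall, 0.19 kg, number 2 of the seven sizes by height; when present, stands upright on the table outside the rack at the start and has to be filed. Origin at the centre of its underside, z up; filed, its y axis lies along the rack's y (either way round)
- case3: off-white rigid plastic accessory case, upright box 60 mm (its x) by 34 mm (its y) by 86 mm tall, 0.20 kg, number 3 of the seven sizes by height; stands in the rack's row from the start. Origin at the centre of its underside, z up; filed, its y axis lies along the rack's y (either way round)
- case4: off-white rigid plastic accessory case, upright box 60 mm (its x) by 34 mm (its y) by 96 mm tall, 0.22 kg, number 4 of the seven sizes by height; when present, stands upright on the table outside the rack at the start and has to be filed. Origin at the centre of its underside, z up; filed, its y axis lies along the rack's y (either way round)
- case5: off-white rigid plastic accessory case, upright box 60 mm (its x) by 34 mm (its y) by 106 mm tall, 0.23 kg, number 5 of the seven sizes by height; stands in the rack's row from the start. Origin at the centre of its underside, z up; filed, its y axis lies along the rack's y (either way round)
- case6: off-white rigid plastic accessory case, upright box 60 mm (its x) by 34 mm (its y) by 116 mm tall, 0.24 kg, number 6 of the seven sizes by height; when present, stands upright on the table outside the rack at the start and has to be filed. Origin at the centre of its underside, z up; filed, its y axis lies along the rack's y (either way round)
- case7: off-white rigid plastic accessory case, upright box 60 mm (its x) by 34 mm (its y) by 126 mm tall, 0.25 kg, number 7 of the seven sizes by height; stands in the rack's row from the start. Origin at the centre of its underside, z up; filed, its y axis lies along the rack's y (either way round)
- bottle: bystander: clear bottle, 60 mm diameter, 150 mm tall, origin at the centre of its underside
- bowl: bystander: steel bowl, 100 mm diameter, 40 mm tall, origin at the centre of its underside
Mind the look-alikes: they are no part of the job. What is shaped like the sleeve but red or turquoise is not meant. What is shaped like the case3 but purple is not meant.

How it is judged:
By the outcome, as a careful person would: the job done as asked, in the order asked, and still so for the second after the job is handed in, with the robot touching nothing.
Of case2, case4, case6 only 2 to 3 are there at a start; the rules pass over those that are not, and their reading is None.
At some moment in a run one of sleeve may be knocked a few centimetres aside while the robot is not near it.
It also fails if it takes over 210 s, if anything falls off the work surface, if the arm or the gripper's body presses on something with over 40 N, if the wrist force passes 120 N, or if a joint passes its speed limit or range.

### The arm

A 6-joint arm with a two-finger parallel gripper is mounted at the origin on the work surface. World frame = base frame: x ahead of the robot, y to its left, z up, the work surface at z = 0. Lengths are in m, angles in degrees, forces in N, time in s.
With the tool pointing down it reaches from about 0.3 to 0.75 m from the base axis. Payload 8.5 kg.
Tool frame: the origin (TCP) lies midway between the tips of the shut fingers; the grasp point (between the pads) lies env.pinch_z behind it (env.pinch_z is the distance from the TCP to the grasp point, in m); z points along the fingers, y is the line along which they close (so a half turn about z gives the same grasp; the last joint's range is limited). The gripper opens to 88 mm and grips with 3 to 60 N. Pads are 18 mm wide; open, the fingers measure 123 mm over their backs; the gripper's body (75 mm by 187 mm) begins 45 mm behind the grasp point.
Start: joints at [-80.976, 21.807, 74.336, -0, 83.858, -12.336], TCP at [0.2, -0.512, 0.239] pointing down, gripper open.
Joint ranges: [-178.18, 178.18], [-50.72, 133.34], [12.68, 142.11], [-81.47, 261.47], [9.98, 163.14], [-165.26, 165.26]. Speed limits (degrees/s): [136.94, 136.94, 180, 180, 180, 180].

### API

Orientations are given as [roll, pitch, yaw] about the fixed x, y, z axes, in that order (R = Rz(yaw) Ry(pitch) Rx(roll)).
In Python, from station import env gives the robot as it stands.
- The arm moves only by the tool arm_command, never from a script. Its argument "targets" is a list of rows, each an object with "linear": the shift along the tool's x, y, z in mm, a list of three; "rotation": the turn, a rotation vector about the tool's x, y, z in rad, a list of three. A call has exactly 5 rows; each row is the pose to reach, as a shift and turn from the pose commanded when the call began, along the tool's axes at that moment; what a row does not reach only later rows make up. A row lasts 1/10 s, in which the tool goes at most 50 mm and 8.59 degrees, less where a joint would pass 70% of its speed; a pose out of reach is approached as far as the arm can. A call with a gripper value outside its range is refused whole. "claw" is the finger opening in mm, from 0 to 88.1, set as the call begins (left out, the last holds). The fingers move at their own pace and stop on an object; "force" is the grip in N (left out, the last holds). Time passes only in rows, so rows that repeat a pose let the fingers close, or fill a call up. It gives the time, the measured TCP pose, the force, the opening and the grip force at its end, in the units of the state.
- env.get_state(): the state, without advancing time (a new reading comes with each control period).
- env.camera(name): name is "side" or "top"; returns the picture (480x640x3 uint8, red, green, blue); there is no depth.
- env.camera_info(name): a dict with "camera_matrix" (3x3 intrinsics, pixels), "xyz" and "orientation" of the camera in the world. Camera axes: x right, y down, z forward; pixel columns grow to the right and rows downward; lengths in m; the calibration is good to about 2 mm. A picture is of the moment at which its call begins. camera_info takes no time and is no camera call.
- env.close_job(): hands the job in; it is judged then, once.
Trained networks look in the newest picture that a camera, given by its name, has taken for a name from the list of things; names that differ only in an ending like _2 or _b are one class to them, and where a whole thing is asked for, a point or a joint stands for the part that bears it (a point fixed in the world has none). Each returns a list of dicts, best first, with "conf" (0 to 1); they miss things now and then, are a little off and sometimes report something else, mostly with a low value. They report only what shows in the picture. A call takes as long as a camera call. They do not tell look-alikes from the thing itself.
- env.outline_of(query, camera): "pixels" (480x640 bool, what is visible of it) and "extent" ([left, top, right, bottom] in pixels, round what is visible of it).
The state is a dict: "t": time; "q": joint angles; "qd": joint speeds; "tau": joint torques, N m; "tcp_pos": TCP position; "orientation": TCP orientation; "force": force on the tool from outside, world axes, zero at the start; "moment": the same for the moment, N m; "gripper_width": finger opening in m; "grasp_force": force on a finger pad.
Only numpy, scipy, OpenCV 4.12 (cv2) and the standard library are available. Lean on these libraries where they do the work, as an engineer would, in place of code of your own. Each camera call takes 0.05 s, during which the arm holds its last target. There are 200 camera calls.

## Working session

There is one attempt and no reset: what is moved stays moved. The work goes in short steps, Python scripts to look and compute and a tool call to move; the robot and the scene stay as the last step left them, time stands still between calls to the robot, and variables do not carry over. Pictures are saved under pics/ and viewed, at most 14 in all, crops included, and the job is handed in when it is done.

Besides the shell and the picture viewer there is one more tool, called after "Request:" by a JSON object that holds its "fn" and its "kwargs", one argument or row to a line. arm_command: Moves the arm, as the interface text tells. Its arguments: {"type":"object","properties":{"targets":{"type":"array"},"claw":{"type":"number"},"force":{"type":"number"}},"required":["targets"]}

```bash
ls; mkdir -p pics; python3 - <<'E'
from station import env
import cv2,numpy as np
print(env.pinch_z, env.get_state())
for c in("top","side"):
    cv2.imwrite(f"pics/{c}0.png",cv2.cvtColor(env.camera(c),cv2.COLOR_RGB2BGR)); print(env.camera_info(c))
    for n in["rack","case1","case2","case3","case4","case5","case6","case7","sleeve","bottle","bowl","pin_foot"]:
        try:
            for d in env.outline_of(n,c)[:4]: print(c,n,round(d["conf"],2),d["extent"])
        except Exception as e: print(n,e)
E
```

```text
pics
0.0187 {'t': 0.0, 'q': array([-8.09757295e+01,  2.18431310e+01,  7.43839970e+01, -2.49250590e-04,
        8.38567201e+01, -1.23363191e+01]), 'qd': array([ 0.02654858,  0.06348372, -0.0055088 ,  0.12185229,  0.04387206,
        0.00062647]), 'tau': array([-1.12452590e-04, -4.37934923e+01, -2.24563605e+01,  7.13242544e-02,
        3.52036022e-02, -1.07299322e-04]), 'tcp_pos': array([ 0.20027901, -0.51195142,  0.23812215]), 'orientation': array([-1.79918035e+02, -1.76720469e-02,  2.13606039e+01]), 'force': array([-0.04131361,  0.47476677,  0.28068128]), 'moment': array([ 0.00778301, -0.00116324,  0.04077948]), 'grasp_force': 0.0, 'gripper_width': 0.08761809260329181}
{'camera_matrix': array([[518.59899218,   0.        , 319.86968292],
       [  0.        , 518.59899218, 236.24666986],
       [  0.        ,   0.        ,   1.        ]]), 'xyz': array([ 0.31079734, -0.00519981,  1.11575326]), 'orientation': array([-167.34162011,   -0.2997826 ,  -88.59671111])}
top rack 0.8 [228.8, 201.2, 382.6, 242.8]
top case1 0.86 [358.7, 141.2, 379.8, 184.0]
top case1 0.79 [328.3, 196.7, 345.7, 23
[... 2723 characters left out ...]
0, 243.1, 377.8, 289.1]
side case6 0.89 [370.4, 188.6, 397.4, 227.5]
side case6 0.74 [292.1, 211.3, 316.8, 254.0]
side case6 0.74 [276.7, 212.7, 309.9, 269.4]
side case7 0.94 [346.0, 243.1, 377.8, 289.1]
side case7 0.89 [370.4, 188.6, 397.4, 227.5]
side case7 0.74 [292.1, 211.3, 316.8, 254.0]
side case7 0.74 [276.7, 212.7, 309.9, 269.4]
side sleeve 0.69 [337.0, 130.0, 356.0, 158.0]
side sleeve 0.68 [320.3, 178.9, 343.9, 208.0]
side sleeve 0.64 [338.2, 156.1, 357.4, 182.5]
side bottle 0.9 [152.1, 341.4, 195.0, 399.9]
side bowl 0.87 [419.9, 157.2, 454.5, 186.0]
side bowl 0.22 [252.3, 352.5, 289.9, 411.2]
side bowl 0.17 [235.7, 198.4, 339.2, 323.9]
side pin_foot 0.6 [234.9, 198.1, 334.5, 321.8]
```

```bash
python3 - <<'E'
import cv2
a=cv2.imread("pics/top0.png"); cv2.imwrite("pics/top0c.png",cv2.resize(a[110:350,90:570],(800,400),interpolation=cv2.INTER_CUBIC))
a=cv2.imread("pics/side0.png"); cv2.imwrite("pics/side0c.png",cv2.resize(a[110:430,130:510],None,fx=1.87,fy=1.87,interpolation=cv2.INTER_CUBIC))
E
```

```text
(no output)
```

View pics/top0c.png

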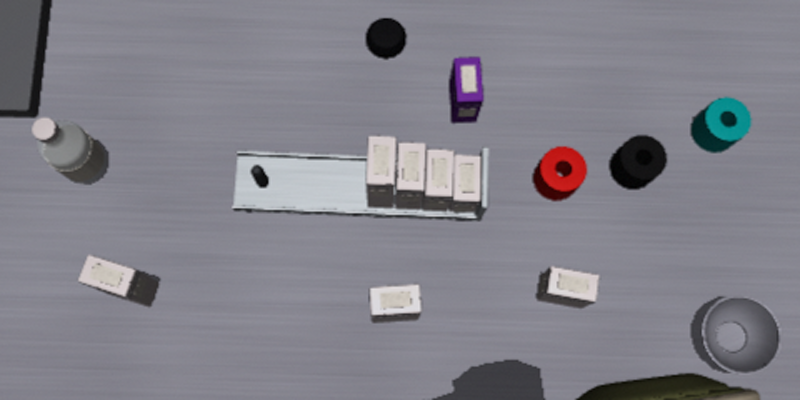

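View pics/side0c.png

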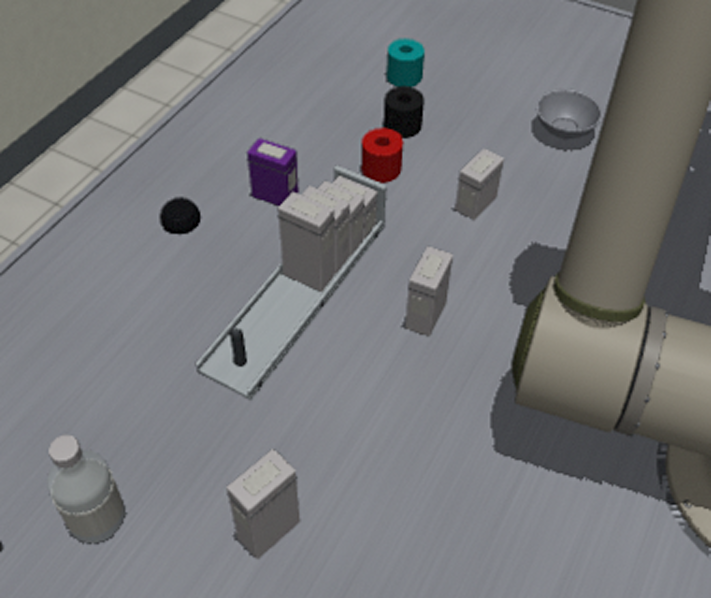

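The row 1, 3, 5, 7 stands at the rack's wall end, which is on the right in the top view. Three white cases are loose, at top crop pixels (115,278), (395,300) and (570,286). For the sleeve there are the red one (560,172), the black one (640,162), the turquoise one (722,122), and a black dome (386,38) that is not tube-shaped. The black tube with a bore at (640,162) is the sleeve. The purple case at (466,88) is a decoy. Next I fit models to the masks.

```bash
cat > h.py <<'E'
from station import env
import cv2,numpy as np
from scipy.spatial.transform import Rotation as Ro
from scipy.optimize import minimize
def proj(c,P):
    i=env.camera_info(c); R=Ro.from_euler('xyz',i['orientation'],degrees=True).as_matrix()
    p=(np.asarray(P,float)-i['xyz'])@R; return (p@i['camera_matrix'].T)[:,:2]/p[:,2:]
def onplane(c,uv,z):
    i=env.camera_info(c); R=Ro.from_euler('xyz',i['orientation'],degrees=True).as_matrix()
    d=R@np.linalg.solve(i['camera_matrix'],[uv[0],uv[1],1]); return i['xyz']+d*(z-i['xyz'][2])/d[2]
def box(x,y,a,sx,sy,z0,z1,ox=0,oy=0):
    P=np.array([[ox+i*sx/2,oy+j*sy/2,k] for i in(-1,1) for j in(-1,1) for k in(z0,z1)])
    c,s=np.cos(a),np.sin(a); P[:,:2]=P[:,:2]@np.array([[c,s],[-s,c]])+[x,y]; return P
def cyl(x,y,r,z0,z1):
    t=np.linspace(0,2*np.pi,40); return np.array([[x+r*np.cos(u),y+r*np.sin(u),z] for u in t for z in(z0,z1)])
def raster(c,parts,S=4):
    m=np.zeros((480*S,640*S),np.uint8)
    for P in parts: cv2.fillConvexPoly(m,cv2.convexHull(((proj(c,P)+.5)*S).astype(np.int32)),1)
    return cv2.resize(m.astype(np.float32),(640,480),interpolation=cv2.INTER_AREA)
def fit(masks,model,p0,step,ignore={}):
    def f(p):
        e=0
        for c,m in masks.items():
            r=raster(c,model(p)); w=1-ignore.get(c,np.zeros((480,640))).astype(float); e+=(np.abs(r-m)*w).sum()/(m*w).sum()
        return e/len(masks)
    s=np.vstack([p0]+[np.array(p0)+np.eye(len(p0))[i]*step[i] for i in range(len(p0))])
    r=minimize(f,p0,method='Nelder-Mead',options=dict(initial_simplex=s,maxiter=150,xatol=2e-4,fatol=1e-4)); return r.x,r.fun
def shot(name):
    for c in("top","side"): cv2.imwrite(f"pics/{name}_{c}.png",cv2.cvtColor(env.camera(c),cv2.COLOR_RGB2BGR))
E
cat > m1.py <<'E'
from h import *
import pickle
ims={c:env.camera(c) for c in("top","side")}
M={(c,n):env.outline_of(n,c) for c in("top","side") for n in("case1","sleeve","rack")}
pickle.dump((ims,M),open("m.pkl","wb"))
for k,v in M.items():
    for d in v:
        m=d["pixels"]; print(k,round(d["conf"],2),np.round(d["extent"]),m.sum(),np.median(ims[k[0]][m],axis=0))
E
python3 m1.py
```

```text
('top', 'case1') 0.95 [358. 144. 378. 184.] 738 [101.  44. 132.]
('top', 'case1') 0.88 [311. 281. 342. 306.] 645 [204. 198. 191.]
('top', 'case1') 0.8 [358. 200. 377. 235.] 549 [204. 198. 191.]
('top', 'case1') 0.8 [341. 202. 362. 239.] 607 [202. 196. 188.]
('top', 'case1') 0.63 [330. 197. 347. 235.] 614 [203. 196. 189.]
('top', 'case1') 0.58 [305. 194. 326. 236.] 725 [202. 195. 188.]
('top', 'case1') 0.56 [138. 264. 184. 299.] 836 [195.  186.5 183. ]
('top', 'sleeve') 0.93 [457. 188. 487. 222.] 813 [19. 18. 19.]
('top', 'sleeve') 0.76 [410. 197. 442. 232.] 791 [189.  23.  22.]
('top', 'sleeve') 0.63 [505. 168. 541. 203.] 840 [  7. 128. 128.]
('top', 'sleeve') 0.57 [139. 265. 185. 298.] 809 [196. 189. 184.]
('top', 'rack') 0.61 [227. 200. 386. 245.] 3351 [191. 197. 202.]
('side', 'case1') 0.97 [373. 190. 396. 228.] 648 [88.  86.5 85. ]
('side', 'case1') 0.85 [277. 213. 308. 267.] 1247 [88. 86. 85.]
('side', 'case1') 0.83 [312. 202. 332. 237.] 288 [126.5 123.5 123.5]
('side', 'case1') 0.82 [291. 209. 316. 256.] 389 [93. 90. 91.]
('side', 'case1') 0.8 [251. 349. 288. 409.] 1506 [89. 87. 87.]
('side', 'case1') 0.79 [264. 186. 288. 220.] 683 [49. 24. 66.]
('side', 'case1') 0.71 [346. 241. 375. 290.] 873 [92. 91. 89.]
('side', 'case1') 0.65 [302. 208. 325. 245.] 280 [103.5 103.  103.5]
('side', 'sleeve') 0.96 [320. 176. 344. 208.] 558 [86. 14. 13.]
('side', 'sleeve') 0.79 [336. 128. 355. 157.] 434 [ 9. 70. 70.]
('side', 'sleeve') 0.68 [339. 156. 358. 187.] 506 [17.  17.  17.5]
('side', 'rack') 0.67 [236. 198. 336. 320.] 2927 [152. 159. 161.]
```

```bash
cat > m2.py <<'E'
from h import *
import pickle
ims,M=pickle.load(open("m.pkl","rb"))
env.camera("top"); M[("top","case1")]+=env.outline_of("case1","top")
def pick(c,n,u,v):
    L=[d for d in M[c,n] if abs((d["extent"][0]+d["extent"][2])/2-u)<7 and abs((d["extent"][1]+d["extent"][3])/2-v)<7]
    return L[-1]["pixels"].astype(float) if L else print("no",c,n,u,v)
loose={"A":((161,281),(269,379)),"B":((327,293),(361,266)),"C":((431,282),(384,209))}
for k,(t,s) in loose.items():
    ms={c:m for c,m in(("top",pick("top","case1",*t)),("side",pick("side","case1",*s))) if m is not None}
    g=onplane("side",(s[0],s[1]),.05)
    R=[]
    for h in(.076,.096,.116):
        b=min((fit(ms,lambda p:[box(p[0],p[1],p[2],.06,.034,0,h)],[g[0],g[1],a],[.01,.01,.1]) for a in(1.2,1.57,1.95)),key=lambda r:r[1])
        R.append((h,np.round(b[0][:2]*1000,1),round(np.degrees(b[0][2]),1),round(b[1],3)))
    print(k,list(ms),*R)
ms={"top":pick("top","sleeve",472,205),"side":pick("side","sleeve",348,171)}
g=onplane("top",(472,205),.03); print("sleeve",fit(ms,lambda p:[cyl(p[0],p[1],.03,0,.055)],g[:2],[.01,.01]))
# rack: ignore case pixels
ign={c:sum(d["pixels"] for d in M[c,"case1"])>0 for c in("top","side")}
ign={c:cv2.dilate(v.astype(np.uint8),np.ones((5,5))) for c,v in ign.items()}
g=onplane("top",(306,222),0)
rm=lambda p:[box(*p,.078,.326,0,.018),box(*p,.078,.005,0,.08,0,-.1605)]
for cs in(("top","side"),("top",),("side",)):
    r=fit({c:M[c,"rack"][0]["pixels"].astype(float) for c in cs},rm,[g[0],g[1],0.],[.01,.01,.05],ign)
    print("rack",cs,np.round(r[0],4),round(r[1],3))
E
python3 m2.py
```

```text
A ['top', 'side'] (0.076, array([451.5, 316.8]), np.float64(73.1), np.float64(0.228)) (0.096, array([451.2, 317. ]), np.float64(73.5), np.float64(0.12)) (0.116, array([450.4, 316.8]), np.float64(73.9), np.float64(0.056))Traceback (most recent call last):
  File "m2.py", line 14, in <module>
    b=min((fit(ms,lambda p:[box(p[0],p[1],p[2],.06,.034,0,h)],[g[0],g[1],a],[.01,.01,.1]) for a in(1.2,1.57,1.95)),key=lambda r:r[1])
  File "m2.py", line 14, in <genexpr>
    b=min((fit(ms,lambda p:[box(p[0],p[1],p[2],.06,.034,0,h)],[g[0],g[1],a],[.01,.01,.1]) for a in(1.2,1.57,1.95)),key=lambda r:r[1])
           ~~~^^^^^^^^^^^^^^^^^^^^^^^^^^^^^^^^^^^^^^^^^^^^^^^^^^^^^^^^^^^^^^^^^^^^^^^^^^^
  File "h.py", line 27, in fit
    r=minimize(f,p0,method='Nelder-Mead',options=dict(initial_simplex=s,maxiter=150,xatol=2e-4,fatol=1e-4)); return r.x,r.fun
    res = _minimize_neldermead(fun, x0, args, callback, bounds=bounds,
                               **options)
    fxc = func(xc)
    fx = function(np.copy(x), *(wrapper_args + args))
  File "h.py", line 24, in f
    r=raster(c,model(p)); w=1-ignore.get(c,np.zeros((480,640))).astype(float); e+=(np.abs(r-m)*w).sum()/(m*w).sum()
  File "h.py", line 18, in raster
    for P in parts: cv2.fillConvexPoly(m,cv2.convexHull(((proj(c,P)+.5)*S).astype(np.int32)),1)
                                                          ~~~~^^^^^
  File "h.py", line 6, in proj
    i=env.camera_info(c); R=Ro.from_euler('xyz',i['orientation'],degrees=True).as_matrix()
ValueError: time passes only in moves, steps and waits
```

```bash
python3 - <<'E'
s=open("h.py").read()
s=s.replace("def proj(","CI={c:env.camera_info(c) for c in('top','side')}\ndef proj(",1).replace("i=env.camera_info(c);","i=CI[c];")
open("h.py","w").write(s)
E
python3 m2.py
```

```text
A ['top', 'side'] (0.076, array([451.5, 317.6]), np.float64(71.2), np.float64(0.222)) (0.096, array([451.3, 317.5]), np.float64(71.4), np.float64(0.122)) (0.116, array([450.4, 317.2]), np.float64(70.8), np.float64(0.085))
B ['top', 'side'] (0.076, array([433.7, -21.1]), np.float64(96.6), np.float64(0.118)) (0.096, array([432.4, -20.5]), np.float64(95.4), np.float64(0.049)) (0.116, array([431.6, -19.8]), np.float64(96.5), np.float64(0.141))
C ['top', 'side'] (0.076, array([ 459.9, -235.7]), np.float64(83.0), np.float64(0.061)) (0.096, array([ 458.5, -233.5]), np.float64(85.1), np.float64(0.224)) (0.116, array([ 457.1, -230.2]), np.float64(87.7), np.float64(0.391))
sleeve (array([ 0.62797681, -0.33492483]), np.float64(0.08592743474371503))
rack ('top', 'side') [ 0.5927  0.0305 -0.0135] 0.046
rack ('top',) [ 0.5925  0.0298 -0.0161] 0.043
rack ('side',) [ 0.5926  0.0313 -0.0149] 0.046
```

```bash
cat >> h.py <<'E'
RK=np.array([592.6,30.5,-0.83])  # rack pose mm, deg
def rk(yr,xr=0):
    a=np.radians(RK[2]); return RK[0]+xr*np.cos(a)-yr*np.sin(a), RK[1]+xr*np.sin(a)+yr*np.cos(a)
def inrk(x,y):
    a=np.radians(RK[2]); d=np.array([x-RK[0],y-RK[1]]); return d@[np.cos(a),np.sin(a)], d@[-np.sin(a),np.cos(a)]
def plan(T,S=None,step=180,rot=40):
    """S,T: (x,y,z,yaw) mm/deg; prints the last row of each call"""
    if S is None:
        s=env.get_state(); S=[*s['tcp_pos']*1000,s['orientation'][2]]; print("t",round(s['t'],1),"at",np.round(S,1),"w",round(s['gripper_width']*1000,1),"F",np.round(s['force'],1))
    for t in T:
        S=np.array(S,float); t=np.array(t,float); d=t-S; d[3]=(d[3]+180)%360-180
        n=int(max(1,np.ceil(np.linalg.norm(d[:3])/step),np.ceil(abs(d[3])/rot))); print("->",np.round(t,1))
        for i in range(n):
            y=np.radians(S[3]); e=d/n
            print("  lin",[round(v,1) for v in (np.cos(y)*e[0]+np.sin(y)*e[1], np.sin(y)*e[0]-np.cos(y)*e[1], -e[2])],"rz",round(-np.radians(e[3]),3))
            S=S+e
        S=t
def rowfit(names,yaw0=np.radians(-.83)):
    H=dict(case1=.066,case2=.076,case3=.086,case4=.096,case5=.106,case6=.116,case7=.126)
    im=env.camera("top"); L=[d for d in env.outline_of("case1","top") if im[d["pixels"]].mean(0).min()>90]
    for d in L:
        e=d["extent"]; g=onplane("top",((e[0]+e[2])/2,(e[1]+e[3])/2),.1); x,y=inrk(*g[:2]*1000)
        if abs(x)<45 and abs(y)<170: d["y"]=y
    L=sorted([d for d in L if "y" in d],key=lambda d:d["y"])
    print(len(L),"seen")
    if len(L)==len(names):
        for d,n in zip(L,names):
            q=rk(d["y"]); r=fit({"top":d["pixels"].astype(float)},lambda p:[box(p[0],p[1],p[2],.06,.034,.006,.006+H[n])],[q[0]/1000,q[1]/1000,yaw0],[.005,.005,.03])
            print(n,"rack x,y",np.round(inrk(*r[0][:2]*1000),1),"yaw rel",round(np.degrees(r[0][2])-RK[2],1),"err",round(r[1],3))
    else: print([round(d["y"]) for d in L])
E
python3 - <<'E'
from h import *
rowfit(["case1","case3","case5","case7"])
plan([(*rk(-36),230,89.2)])
E
```

```text
4 seen
case1 rack x,y [  -0.5 -137.9] yaw rel 1.7 err 0.161
case3 rack x,y [-1.00e-01 -1.03e+02] yaw rel 0.6 err 0.152
case5 rack x,y [  1.1 -66.2] yaw rel 0.4 err 0.055
case7 rack x,y [  1.6 -30.2] yaw rel 1.6 err 0.087
t 2.0 at [ 200.3 -512.2  238.7   21.4] w 88.0 F [0.4 0.  0.1]
-> [592.1  -5.5 230.   89.2]
  lin [np.float64(137.3), np.float64(-82.3), np.float64(2.2)] rz -0.296
  lin [np.float64(155.4), np.float64(-38.7), np.float64(2.2)] rz -0.296
  lin [np.float64(159.9), np.float64(8.4), np.float64(2.2)] rz -0.296
  lin [np.float64(150.5), np.float64(54.6), np.float64(2.2)] rz -0.296
```

Request:
{"fn": "arm_command", "kwargs": {
  "targets": [
    {"linear":[27,-16,0],"rotation":[0,0,-0.06]},
    {"linear":[55,-33,1],"rotation":[0,0,-0.12]},
    {"linear":[82,-49,1],"rotation":[0,0,-0.18]},
    {"linear":[110,-66,2],"rotation":[0,0,-0.24]},
    {"linear":[137.3,-82.3,2.2],"rotation":[0,0,-0.296]}
  ],
  "claw": 88
}}

```text
t: 2.5
tcp_pos: [0.2989, -0.3844, 0.2366]
orientation: [180.0, -0.0, 38.5]
force: [0.4, 0.3, 0.6]
gripper_width: 0.0877
grasp_force: 0.0
```

Request:
{"fn": "arm_command", "kwargs": {
  "targets": [
    {"linear":[31,-8,0],"rotation":[0,0,-0.06]},
    {"linear":[62,-15,1],"rotation":[0,0,-0.12]},
    {"linear":[93,-23,1],"rotation":[0,0,-0.18]},
    {"linear":[124,-31,2],"rotation":[0,0,-0.24]},
    {"linear":[155.4,-38.7,2.2],"rotation":[0,0,-0.296]}
  ]
}}

```text
t: 3.0
tcp_pos: [0.3968, -0.2577, 0.2344]
orientation: [180.0, 0.0, 55.4]
force: [0.3, -0.5, -0.3]
gripper_width: 0.0881
grasp_force: 0.0
```

Request:
{"fn": "arm_command", "kwargs": {
  "targets": [
    {"linear":[32,2,0],"rotation":[0,0,-0.06]},
    {"linear":[64,3,1],"rotation":[0,0,-0.12]},
    {"linear":[96,5,1],"rotation":[0,0,-0.18]},
    {"linear":[128,7,2],"rotation":[0,0,-0.24]},
    {"linear":[159.9,8.4,2.2],"rotation":[0,0,-0.296]}
  ]
}}

```text
t: 3.5
tcp_pos: [0.4948, -0.131, 0.2322]
orientation: [180.0, 0.0, 72.4]
force: [-0.0, -0.2, -0.3]
gripper_width: 0.0881
grasp_force: 0.0
```

Request:
{"fn": "arm_command", "kwargs": {
  "targets": [
    {"linear":[30,11,0],"rotation":[0,0,-0.06]},
    {"linear":[60,22,1],"rotation":[0,0,-0.12]},
    {"linear":[90,33,1],"rotation":[0,0,-0.18]},
    {"linear":[120,44,2],"rotation":[0,0,-0.24]},
    {"linear":[152.5,56,2.2],"rotation":[0,0,-0.296]}
  ]
}}

```text
t: 4.0
tcp_pos: [0.5946, -0.003, 0.2299]
orientation: [-180.0, 0.0, 89.3]
force: [0.1, -1.6, 0.7]
gripper_width: 0.0877
grasp_force: 0.0
```

```bash
python3 - <<'E'
from h import *
plan([(*rk(-31,1),78,89.17)])
E
```

```text
t 4.0 at [594.6  -3.  229.9  89.3] w 87.7 F [ 0.1 -1.6  0.7]
-> [ 5.932e+02 -5.000e-01  7.800e+01  8.920e+01]
  lin [np.float64(2.5), np.float64(-1.5), np.float64(151.9)] rz 0.003
```

Request:
{"fn": "arm_command", "kwargs": {
  "targets": [
    {"linear":[2,-1,40],"rotation":[0,0,0]},
    {"linear":[2.5,-1.5,80],"rotation":[0,0,0.003]},
    {"linear":[2.5,-1.5,115],"rotation":[0,0,0.003]},
    {"linear":[2.5,-1.5,140],"rotation":[0,0,0.003]},
    {"linear":[2.5,-1.5,152],"rotation":[0,0,0.003]}
  ]
}}

```text
t: 4.5
tcp_pos: [0.5916, -0.0013, 0.0757]
orientation: [-179.8, -0.0, 89.0]
force: [-0.5, 0.3, -0.2]
gripper_width: 0.0879
grasp_force: 0.0
```

Request:
{"fn": "arm_command", "kwargs": {
  "targets": [
    {"linear":[0,0,0],"rotation":[0,0,0]},
    {"linear":[0,0,0],"rotation":[0,0,0]},
    {"linear":[0,0,0],"rotation":[0,0,0]},
    {"linear":[0,0,0],"rotation":[0,0,0]},
    {"linear":[0,0,0],"rotation":[0,0,0]}
  ],
  "claw": 50,
  "force": 25
}}

```text
t: 5.0
tcp_pos: [0.5931, -0.0016, 0.0792]
orientation: [179.9, 0.0, 89.0]
force: [1.5, 0.1, 6.0]
gripper_width: 0.0598
grasp_force: 25.0
```

Request:
{"fn": "arm_command", "kwargs": {
  "targets": [
    {"linear":[4,0,-1],"rotation":[0,0,0]},
    {"linear":[14,0,-1],"rotation":[0,0,0]},
    {"linear":[29,0,-1],"rotation":[0,0,0]},
    {"linear":[45,0,-1],"rotation":[0,0,0]},
    {"linear":[60,0,-1],"rotation":[0,0,0]}
  ]
}}

```text
t: 5.5
tcp_pos: [0.5938, 0.0599, 0.0795]
orientation: [179.9, 0.0, 89.1]
force: [-0.1, -5.3, 6.5]
gripper_width: 0.0595
grasp_force: 25.0
```

Request:
{"fn": "arm_command", "kwargs": {
  "targets": [
    {"linear":[15,0,0],"rotation":[0,0,0]},
    {"linear":[30,0,0],"rotation":[0,0,0]},
    {"linear":[45,0,0],"rotation":[0,0,0]},
    {"linear":[56,0,0],"rotation":[0,0,0]},
    {"linear":[61,0,1],"rotation":[0,0,0]}
  ]
}}

```text
t: 6.0
tcp_pos: [0.5948, 0.1212, 0.0793]
orientation: [179.9, 0.1, 89.1]
force: [-3.0, -5.5, 16.9]
gripper_width: 0.0597
grasp_force: 25.0
```

```bash
python3 - <<'E'
from h import *
shot("d7")
import cv2
a=cv2.imread("pics/d7_side.png"); cv2.imwrite("pics/d7c.png",cv2.resize(a[130:430,200:440],None,fx=2,fy=2,interpolation=cv2.INTER_CUBIC))
plan([])
E
```

```text
t 6.1 at [594.8 121.3  79.3  89.1] w 59.5 F [-0.9 -1.8 10.3]
```

View pics/d7c.png

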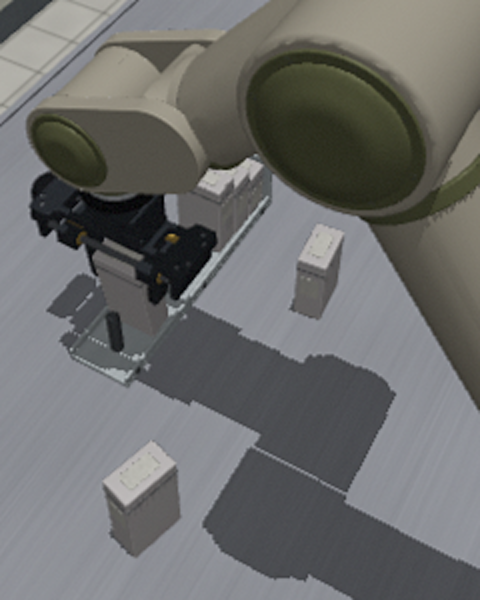

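Request:
{"fn": "arm_command", "kwargs": {
  "targets": [
    {"linear":[0,0,0],"rotation":[0,0,0]},
    {"linear":[0,0,0],"rotation":[0,0,0]},
    {"linear":[0,0,0],"rotation":[0,0,0]},
    {"linear":[0,0,-35],"rotation":[0,0,0]},
    {"linear":[0,0,-65],"rotation":[0,0,0]}
  ],
  "claw": 86
}}

```text
t: 6.6
tcp_pos: [0.5942, 0.1198, 0.1432]
orientation: [-179.9, -0.0, 89.0]
force: [0.4, -0.0, 0.3]
gripper_width: 0.0861
grasp_force: 0.0
```

Request:
{"fn": "arm_command", "kwargs": {
  "targets": [
    {"linear":[-30,0,-5],"rotation":[0,0,0]},
    {"linear":[-70,0,-5],"rotation":[0,0,0]},
    {"linear":[-110,0,-5],"rotation":[0,0,0]},
    {"linear":[-145,0,-5],"rotation":[0,0,0]},
    {"linear":[-156.5,0,-5],"rotation":[0,0,0]}
  ]
}}

```text
t: 7.1
tcp_pos: [0.5917, -0.0396, 0.1476]
orientation: [-180.0, 0.0, 88.9]
force: [0.2, 0.4, -0.1]
gripper_width: 0.086
grasp_force: 0.0
```

Request:
{"fn": "arm_command", "kwargs": {
  "targets": [
    {"linear":[0,0,20],"rotation":[0,0,0]},
    {"linear":[0,0,45],"rotation":[0,0,0]},
    {"linear":[0,0,70],"rotation":[0,0,0]},
    {"linear":[0,0,86],"rotation":[0,0,0]},
    {"linear":[0,0,90],"rotation":[0,0,0]}
  ]
}}

```text
t: 7.6
tcp_pos: [0.591, -0.0359, 0.056]
orientation: [-179.8, -0.1, 89.0]
force: [0.3, 0.5, -0.1]
gripper_width: 0.0858
grasp_force: 0.0
```

Request:
{"fn": "arm_command", "kwargs": {
  "targets": [
    {"linear":[0,0,0],"rotation":[0,0,0]},
    {"linear":[0,0,0],"rotation":[0,0,0]},
    {"linear":[0,0,0],"rotation":[0,0,0]},
    {"linear":[0,0,0],"rotation":[0,0,0]},
    {"linear":[0,0,0],"rotation":[0,0,0]}
  ],
  "claw": 50
}}

```text
t: 8.1
tcp_pos: [0.5923, -0.037, 0.0588]
orientation: [179.9, 0.0, 89.0]
force: [0.7, 1.2, 4.7]
gripper_width: 0.0599
grasp_force: 25.0
```

Request:
{"fn": "arm_command", "kwargs": {
  "targets": [
    {"linear":[4,0,-1],"rotation":[0,0,0]},
    {"linear":[12,0,-1],"rotation":[0,0,0]},
    {"linear":[24,0,-1],"rotation":[0,0,0]},
    {"linear":[37,0,-1],"rotation":[0,0,0]},
    {"linear":[50,0,-1],"rotation":[0,0,0]}
  ]
}}

```text
t: 8.6
tcp_pos: [0.5926, 0.0145, 0.0588]
orientation: [-180.0, -0.0, 89.0]
force: [0.6, 0.3, -1.1]
gripper_width: 0.06
grasp_force: 25.0
```

Request:
{"fn": "arm_command", "kwargs": {
  "targets": [
    {"linear":[13,0,0],"rotation":[0,0,0]},
    {"linear":[26,0,0],"rotation":[0,0,0]},
    {"linear":[38,0,0],"rotation":[0,0,0]},
    {"linear":[48,0,0],"rotation":[0,0,0]},
    {"linear":[52.5,0,0],"rotation":[0,0,0]}
  ]
}}

```text
t: 9.1
tcp_pos: [0.5935, 0.0666, 0.0589]
orientation: [-180.0, -0.0, 89.1]
force: [-0.1, 0.5, -1.9]
gripper_width: 0.0597
grasp_force: 25.0
```

```bash
python3 - <<'E'
from h import *
plan([])
s=env.get_state(); print(inrk(*s['tcp_pos'][:2]*1000))
E
```

```text
t 9.1 at [593.5  66.6  58.9  89.1] w 59.7 F [-0.1  0.5 -1.9]
(np.float64(0.4140179932061814), np.float64(36.15296112492971))
```

Request:
{"fn": "arm_command", "kwargs": {
  "targets": [
    {"linear":[0,0,0.5],"rotation":[0,0,0]},
    {"linear":[0,0,0],"rotation":[0,0,0]},
    {"linear":[0,0,0],"rotation":[0,0,0]},
    {"linear":[0,0,-35],"rotation":[0,0,0]},
    {"linear":[0,0,-65],"rotation":[0,0,0]}
  ],
  "claw": 86
}}

```text
t: 9.6
tcp_pos: [0.5936, 0.0649, 0.1248]
orientation: [-180.0, -0.0, 89.0]
force: [0.8, 0.5, 0.4]
gripper_width: 0.0861
grasp_force: 0.0
```

Request:
{"fn": "arm_command", "kwargs": {
  "targets": [
    {"linear":[-25,0,-3],"rotation":[0,0,0]},
    {"linear":[-60,0,-3],"rotation":[0,0,0]},
    {"linear":[-95,0,-3],"rotation":[0,0,0]},
    {"linear":[-128,0,-3],"rotation":[0,0,0]},
    {"linear":[-139,0,-3],"rotation":[0,0,0]}
  ]
}}

```text
t: 10.1
tcp_pos: [0.5912, -0.0767, 0.1271]
orientation: [180.0, 0.0, 88.8]
force: [0.2, -0.3, 0.1]
gripper_width: 0.0861
grasp_force: 0.0
```

Request:
{"fn": "arm_command", "kwargs": {
  "targets": [
    {"linear":[0,0,20],"rotation":[0,0,0]},
    {"linear":[0,0,45],"rotation":[0,0,0]},
    {"linear":[0,0,66],"rotation":[0,0,0]},
    {"linear":[0,0,80],"rotation":[0,0,0]},
    {"linear":[0,0,84],"rotation":[0,0,0]}
  ]
}}

```text
t: 10.6
tcp_pos: [0.5906, -0.0729, 0.0416]
orientation: [-179.9, -0.1, 89.0]
force: [0.7, -0.6, 0.8]
gripper_width: 0.0862
grasp_force: 0.0
```

Request:
{"fn": "arm_command", "kwargs": {
  "targets": [
    {"linear":[0,0,0],"rotation":[0,0,0]},
    {"linear":[0,0,0],"rotation":[0,0,0]},
    {"linear":[0,0,0],"rotation":[0,0,0]},
    {"linear":[0,0,0],"rotation":[0,0,0]},
    {"linear":[0,0,0],"rotation":[0,0,0]}
  ],
  "claw": 50
}}

```text
t: 11.1
tcp_pos: [0.5916, -0.0736, 0.0438]
orientation: [179.9, 0.0, 89.0]
force: [-0.3, -0.3, 5.6]
gripper_width: 0.0595
grasp_force: 25.0
```

Request:
{"fn": "arm_command", "kwargs": {
  "targets": [
    {"linear":[4,0,-1],"rotation":[0,0,0]},
    {"linear":[16,0,-1],"rotation":[0,0,0]},
    {"linear":[32,0,-1],"rotation":[0,0,0]},
    {"linear":[47,0,-1],"rotation":[0,0,0]},
    {"linear":[55,0,-1],"rotation":[0,0,0]}
  ]
}}

```text
t: 11.6
tcp_pos: [0.5919, -0.0163, 0.0438]
orientation: [-180.0, -0.0, 89.1]
force: [-0.3, -0.2, -1.3]
gripper_width: 0.0597
grasp_force: 25.0
```

Request:
{"fn": "arm_command", "kwargs": {
  "targets": [
    {"linear":[0,0,1],"rotation":[0,0,0]},
    {"linear":[0,0,1],"rotation":[0,0,0]},
    {"linear":[0,0,0],"rotation":[0,0,0]},
    {"linear":[0,0,-35],"rotation":[0,0,0]},
    {"linear":[0,0,-75],"rotation":[0,0,0]}
  ],
  "claw": 86
}}

```text
t: 12.1
tcp_pos: [0.5916, -0.019, 0.1189]
orientation: [-179.8, -0.0, 89.0]
force: [0.2, 0.1, -0.0]
gripper_width: 0.0858
grasp_force: 0.0
```

```bash
python3 - <<'E'
from h import *
plan([(462,-233,160,173),(459.5,-235,46,173)])
E
```

```text
t 12.1 at [591.6 -19.  118.9  89. ] w 85.8 F [ 0.2  0.1 -0. ]
-> [ 462. -233.  160.  173.]
  lin [np.float64(-72.1), np.float64(-41.9), np.float64(-13.7)] rz -0.489
  lin [np.float64(-44.0), np.float64(-70.9), np.float64(-13.7)] rz -0.489
  lin [np.float64(-5.5), np.float64(-83.2), np.float64(-13.7)] rz -0.489
-> [ 459.5 -235.    46.   173. ]
  lin [np.float64(2.2), np.float64(-2.3), np.float64(114.0)] rz -0.0
```

Request:
{"fn": "arm_command", "kwargs": {
  "targets": [
    {"linear":[-14,-8,-3],"rotation":[0,0,-0.1]},
    {"linear":[-29,-17,-6],"rotation":[0,0,-0.2]},
    {"linear":[-43,-25,-8],"rotation":[0,0,-0.3]},
    {"linear":[-58,-34,-11],"rotation":[0,0,-0.4]},
    {"linear":[-72.1,-41.9,-13.7],"rotation":[0,0,-0.489]}
  ]
}}

```text
t: 12.6
tcp_pos: [0.5486, -0.0911, 0.133]
orientation: [180.0, 0.0, 117.2]
force: [0.6, 0.1, 0.3]
gripper_width: 0.0857
grasp_force: 0.0
```

Request:
{"fn": "arm_command", "kwargs": {
  "targets": [
    {"linear":[-9,-14,-3],"rotation":[0,0,-0.1]},
    {"linear":[-18,-28,-6],"rotation":[0,0,-0.2]},
    {"linear":[-26,-43,-8],"rotation":[0,0,-0.3]},
    {"linear":[-35,-57,-11],"rotation":[0,0,-0.4]},
    {"linear":[-44,-70.9,-13.7],"rotation":[0,0,-0.489]}
  ]
}}

```text
t: 13.1
tcp_pos: [0.5054, -0.1624, 0.1467]
orientation: [-180.0, 0.0, 145.2]
force: [-0.3, -0.7, 0.2]
gripper_width: 0.0864
grasp_force: 0.0
```

Request:
{"fn": "arm_command", "kwargs": {
  "targets": [
    {"linear":[-1,-17,-3],"rotation":[0,0,-0.1]},
    {"linear":[-2,-34,-6],"rotation":[0,0,-0.2]},
    {"linear":[-3,-51,-8],"rotation":[0,0,-0.3]},
    {"linear":[-4,-68,-11],"rotation":[0,0,-0.4]},
    {"linear":[-5.5,-83.2,-13.7],"rotation":[0,0,-0.489]}
  ]
}}

```text
t: 13.6
tcp_pos: [0.4622, -0.2338, 0.1604]
orientation: [-180.0, 0.0, 173.2]
force: [0.6, -0.1, 0.5]
gripper_width: 0.0861
grasp_force: 0.0
```

```bash
python3 - <<'E'
from h import *
shot("c2")
a=cv2.imread("pics/c2_top.png"); cv2.imwrite("pics/c2c.png",cv2.resize(a[110:350,200:570],(740,480),interpolation=cv2.INTER_CUBIC))
plan([(459.5,-235,39,173)])
E
```

```text
t 13.7 at [ 462.2 -234.4  160.5  173. ] w 86.1 F [0.6 1.  0.3]
-> [ 459.5 -235.    39.   173. ]
  lin [np.float64(2.6), np.float64(-1.0), np.float64(121.5)] rz -0.001
```

View pics/c2c.png

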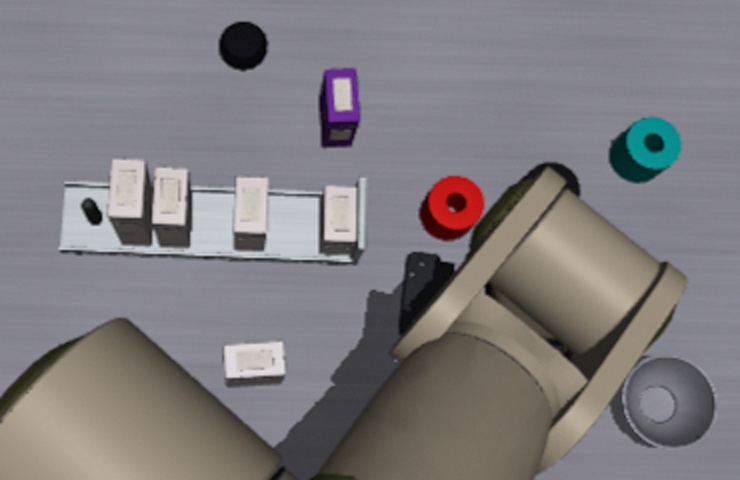

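Request:
{"fn": "arm_command", "kwargs": {
  "targets": [
    {"linear":[2.6,-1,30],"rotation":[0,0,0]},
    {"linear":[2.6,-1,65],"rotation":[0,0,0]},
    {"linear":[2.6,-1,95],"rotation":[0,0,0]},
    {"linear":[2.6,-1,115],"rotation":[0,0,0]},
    {"linear":[2.6,-1,121.5],"rotation":[0,0,0]}
  ]
}}

```text
t: 14.2
tcp_pos: [0.4596, -0.2324, 0.0367]
orientation: [179.9, -0.2, 172.9]
force: [-0.1, -0.7, 0.9]
gripper_width: 0.0856
grasp_force: 0.0
```

Request:
{"fn": "arm_command", "kwargs": {
  "targets": [
    {"linear":[0,0,0],"rotation":[0,0,0]},
    {"linear":[0,0,0],"rotation":[0,0,0]},
    {"linear":[0,0,0],"rotation":[0,0,0]},
    {"linear":[0,0,0],"rotation":[0,0,0]},
    {"linear":[0,0,0],"rotation":[0,0,0]}
  ],
  "claw": 50
}}

```text
t: 14.7
tcp_pos: [0.4606, -0.2338, 0.0396]
orientation: [-179.9, 0.1, 173.1]
force: [0.4, 1.1, 6.9]
gripper_width: 0.0595
grasp_force: 24.9
```

Request:
{"fn": "arm_command", "kwargs": {
  "targets": [
    {"linear":[0,0,-10],"rotation":[0,0,0]},
    {"linear":[0,0,-35],"rotation":[0,0,0]},
    {"linear":[0,0,-65],"rotation":[0,0,0]},
    {"linear":[0,0,-95],"rotation":[0,0,0]},
    {"linear":[0,0,-115],"rotation":[0,0,0]}
  ]
}}

```text
t: 15.2
tcp_pos: [0.4602, -0.2333, 0.1561]
orientation: [-179.9, 0.1, 173.1]
force: [1.0, -0.9, -1.1]
gripper_width: 0.0601
grasp_force: 24.9
```

```bash
python3 - <<'E'
from h import *
plan([(*rk(-99,0.5),155,89.17),(*rk(-99,0.5),47,89.17)])
E
```

```text
t 15.2 at [ 460.2 -233.3  156.1  173.1] w 60.1 F [ 1.  -0.9 -1.1]
-> [591.7 -68.5 155.   89.2]
  lin [np.float64(-36.9), np.float64(59.8), np.float64(0.4)] rz 0.488
  lin [np.float64(-4.5), np.float64(70.1), np.float64(0.4)] rz 0.488
  lin [np.float64(28.9), np.float64(64.1), np.float64(0.4)] rz 0.488
-> [591.7 -68.5  47.   89.2]
  lin [np.float64(0.0), np.float64(0.0), np.float64(108.0)] rz -0.0
```

Request:
{"fn": "arm_command", "kwargs": {
  "targets": [
    {"linear":[-7,12,0],"rotation":[0,0,0.1]},
    {"linear":[-15,24,0],"rotation":[0,0,0.2]},
    {"linear":[-22,36,0],"rotation":[0,0,0.3]},
    {"linear":[-30,48,0],"rotation":[0,0,0.4]},
    {"linear":[-36.9,59.8,0.4],"rotation":[0,0,0.488]}
  ]
}}

```text
t: 15.7
tcp_pos: [0.504, -0.1777, 0.1536]
orientation: [180.0, -0.0, 144.9]
force: [-0.7, 0.2, -2.2]
gripper_width: 0.0599
grasp_force: 24.9
```

Request:
{"fn": "arm_command", "kwargs": {
  "targets": [
    {"linear":[-1,14,0],"rotation":[0,0,0.1]},
    {"linear":[-2,28,0],"rotation":[0,0,0.2]},
    {"linear":[-3,42,0],"rotation":[0,0,0.3]},
    {"linear":[-4,56,0],"rotation":[0,0,0.4]},
    {"linear":[-4.5,70.1,0.4],"rotation":[0,0,0.488]}
  ]
}}

```text
t: 16.2
tcp_pos: [0.5477, -0.1229, 0.1532]
orientation: [-180.0, -0.0, 116.9]
force: [-0.1, -0.2, -1.9]
gripper_width: 0.0595
grasp_force: 24.9
```

Request:
{"fn": "arm_command", "kwargs": {
  "targets": [
    {"linear":[6,13,0],"rotation":[0,0,0.1]},
    {"linear":[12,26,0],"rotation":[0,0,0.2]},
    {"linear":[18,39,0],"rotation":[0,0,0.3]},
    {"linear":[24,52,0],"rotation":[0,0,0.4]},
    {"linear":[28.9,64.1,0.4],"rotation":[0,0,0.488]}
  ]
}}

```text
t: 16.7
tcp_pos: [0.5915, -0.0678, 0.1528]
orientation: [-180.0, -0.0, 89.0]
force: [0.2, -0.4, -1.7]
gripper_width: 0.06
grasp_force: 24.9
```

```bash
python3 - <<'E'
from h import *
shot("i2")
a=cv2.imread("pics/i2_side.png"); cv2.imwrite("pics/i2c.png",cv2.resize(a[130:330,230:430],(700,700*200//200),interpolation=cv2.INTER_CUBIC)[:600])
plan([(*rk(-99,0.5),47,89.17)])
E
```

```text
t 16.8 at [591.8 -67.5 152.5  89.2] w 59.7 F [-0.1 -0.3 -1.9]
-> [591.7 -68.5  47.   89.2]
  lin [np.float64(-1.0), np.float64(-0.1), np.float64(105.5)] rz 0.001
```

View pics/i2c.png

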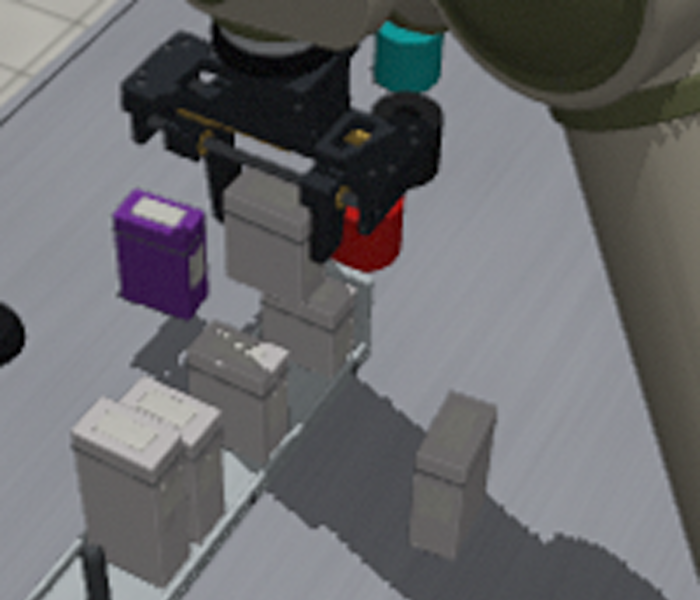

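Request:
{"fn": "arm_command", "kwargs": {
  "targets": [
    {"linear":[1.5,0,25],"rotation":[0,0,0.001]},
    {"linear":[1.5,0,55],"rotation":[0,0,0.001]},
    {"linear":[1.5,0,80],"rotation":[0,0,0.001]},
    {"linear":[1.5,0,96],"rotation":[0,0,0.001]},
    {"linear":[1.5,0,102],"rotation":[0,0,0.001]}
  ]
}}

```text
t: 17.3
tcp_pos: [0.5904, -0.0673, 0.049]
orientation: [-179.8, -0.0, 89.2]
force: [0.0, 0.7, -1.9]
gripper_width: 0.06
grasp_force: 24.9
```

Request:
{"fn": "arm_command", "kwargs": {
  "targets": [
    {"linear":[0,0,2],"rotation":[0,0,0]},
    {"linear":[0,0,4],"rotation":[0,0,0]},
    {"linear":[0,0,5],"rotation":[0,0,0]},
    {"linear":[0,0,5],"rotation":[0,0,0]},
    {"linear":[0,0,5],"rotation":[0,0,0]}
  ]
}}

```text
t: 17.8
tcp_pos: [0.5918, -0.0671, 0.0458]
orientation: [180.0, 0.0, 89.2]
force: [0.5, 0.4, -1.9]
gripper_width: 0.06
grasp_force: 24.9
```

Request:
{"fn": "arm_command", "kwargs": {
  "targets": [
    {"linear":[-1.5,0,-0.5],"rotation":[0,0,0]},
    {"linear":[-3,0,-0.5],"rotation":[0,0,0]},
    {"linear":[-4.5,0,-0.5],"rotation":[0,0,0]},
    {"linear":[-6,0,-0.5],"rotation":[0,0,0]},
    {"linear":[-7,0,-0.5],"rotation":[0,0,0]}
  ]
}}

```text
t: 18.3
tcp_pos: [0.5915, -0.074, 0.0458]
orientation: [180.0, -0.0, 89.1]
force: [1.1, 5.2, -0.7]
gripper_width: 0.0598
grasp_force: 24.8
```

Request:
{"fn": "arm_command", "kwargs": {
  "targets": [
    {"linear":[-0.5,0,0],"rotation":[0,0,0]},
    {"linear":[-1,0,0],"rotation":[0,0,0]},
    {"linear":[-1.5,0,0],"rotation":[0,0,0]},
    {"linear":[-2,0,0],"rotation":[0,0,0]},
    {"linear":[-2,0,0.5],"rotation":[0,0,0]}
  ]
}}

```text
t: 18.8
tcp_pos: [0.5915, -0.0741, 0.0457]
orientation: [180.0, -0.2, 89.2]
force: [-0.2, 12.0, 5.9]
gripper_width: 0.0597
grasp_force: 24.8
```

```bash
python3 - <<'E'
from h import *
plan([])
s=env.get_state(); print(inrk(*s['tcp_pos'][:2]*1000))
E
```

```text
t 18.8 at [591.5 -74.1  45.7  89.2] w 59.7 F [-0.2 12.   5.9]
(np.float64(0.39149647322175385), np.float64(-104.57308701838323))
```

Request:
{"fn": "arm_command", "kwargs": {
  "targets": [
    {"linear":[2,0,0],"rotation":[0,0,0]},
    {"linear":[2,0,0],"rotation":[0,0,0]},
    {"linear":[2,0,0],"rotation":[0,0,0]},
    {"linear":[2,0,0],"rotation":[0,0,0]},
    {"linear":[2,0,0],"rotation":[0,0,0]}
  ],
  "claw": 84
}}

```text
t: 19.3
tcp_pos: [0.5915, -0.0743, 0.0454]
orientation: [180.0, 0.0, 89.1]
force: [0.5, -0.1, -0.7]
gripper_width: 0.0841
grasp_force: 0.0
```

Request:
{"fn": "arm_command", "kwargs": {
  "targets": [
    {"linear":[0,0,-20],"rotation":[0,0,0]},
    {"linear":[0,0,-45],"rotation":[0,0,0]},
    {"linear":[0,0,-70],"rotation":[0,0,0]},
    {"linear":[0,0,-88],"rotation":[0,0,0]},
    {"linear":[0,0,-95],"rotation":[0,0,0]}
  ],
  "claw": 86
}}

```text
t: 19.8
tcp_pos: [0.592, -0.0743, 0.1421]
orientation: [179.8, 0.1, 89.1]
force: [-0.6, -0.8, -0.3]
gripper_width: 0.086
grasp_force: 0.0
```

```bash
python3 - <<'E'
from h import *
plan([(432.4,-20.5,145,5.8),(432.4,-20.5,60,5.8)])
E
```

```text
t 19.8 at [592.  -74.3 142.1  89.1] w 86.0 F [-0.6 -0.8 -0.3]
-> [432.4 -20.5 145.    5.8]
  lin [np.float64(17.1), np.float64(-53.5), np.float64(-1.0)] rz 0.485
  lin [np.float64(-9.8), np.float64(-55.3), np.float64(-1.0)] rz 0.485
  lin [np.float64(-34.4), np.float64(-44.4), np.float64(-1.0)] rz 0.485
-> [432.4 -20.5  60.    5.8]
  lin [np.float64(0.0), np.float64(0.0), np.float64(85.0)] rz -0.0
```

Request:
{"fn": "arm_command", "kwargs": {
  "targets": [
    {"linear":[3,-11,0],"rotation":[0,0,0.1]},
    {"linear":[7,-21,0],"rotation":[0,0,0.2]},
    {"linear":[10,-32,0],"rotation":[0,0,0.3]},
    {"linear":[14,-43,0],"rotation":[0,0,0.4]},
    {"linear":[17.1,-53.5,-1],"rotation":[0,0,0.485]}
  ]
}}

```text
t: 20.3
tcp_pos: [0.5374, -0.0559, 0.1405]
orientation: [-179.9, 0.0, 61.1]
force: [-0.5, -0.7, -0.6]
gripper_width: 0.086
grasp_force: 0.0
```

Request:
{"fn": "arm_command", "kwargs": {
  "targets": [
    {"linear":[-2,-11,0],"rotation":[0,0,0.1]},
    {"linear":[-4,-22,0],"rotation":[0,0,0.2]},
    {"linear":[-6,-33,0],"rotation":[0,0,0.3]},
    {"linear":[-8,-44,0],"rotation":[0,0,0.4]},
    {"linear":[-9.8,-55.3,-1],"rotation":[0,0,0.485]}
  ]
}}

```text
t: 20.8
tcp_pos: [0.4842, -0.0381, 0.1416]
orientation: [-179.9, 0.0, 33.3]
force: [-0.3, -0.1, -0.1]
gripper_width: 0.0866
grasp_force: 0.0
```

Request:
{"fn": "arm_command", "kwargs": {
  "targets": [
    {"linear":[-7,-9,0],"rotation":[0,0,0.1]},
    {"linear":[-14,-18,0],"rotation":[0,0,0.2]},
    {"linear":[-21,-27,0],"rotation":[0,0,0.3]},
    {"linear":[-28,-36,0],"rotation":[0,0,0.4]},
    {"linear":[-34.4,-44.4,-1],"rotation":[0,0,0.485]}
  ]
}}

```text
t: 21.3
tcp_pos: [0.431, -0.02, 0.1427]
orientation: [-180.0, 0.1, 5.5]
force: [0.1, -0.4, -0.6]
gripper_width: 0.0862
grasp_force: 0.0
```

```bash
python3 - <<'E'
from h import *
plan([(432.4,-20.5,58,5.8)])
E
```

```text
t 21.3 at [431.  -20.  142.7   5.5] w 86.2 F [ 0.1 -0.4 -0.6]
-> [432.4 -20.5  58.    5.8]
  lin [np.float64(1.4), np.float64(0.6), np.float64(84.7)] rz -0.004
```

Request:
{"fn": "arm_command", "kwargs": {
  "targets": [
    {"linear":[1.4,0.6,25],"rotation":[0,0,-0.004]},
    {"linear":[1.4,0.6,50],"rotation":[0,0,-0.004]},
    {"linear":[1.4,0.6,70],"rotation":[0,0,-0.004]},
    {"linear":[1.4,0.6,82],"rotation":[0,0,-0.004]},
    {"linear":[1.4,0.6,84.7],"rotation":[0,0,-0.004]}
  ]
}}

```text
t: 21.8
tcp_pos: [0.4324, -0.0205, 0.0572]
orientation: [-179.9, 0.2, 6.0]
force: [0.5, -0.4, 0.9]
gripper_width: 0.0859
grasp_force: 0.0
```

Request:
{"fn": "arm_command", "kwargs": {
  "targets": [
    {"linear":[0,0,0],"rotation":[0,0,0]},
    {"linear":[0,0,0],"rotation":[0,0,0]},
    {"linear":[0,0,0],"rotation":[0,0,0]},
    {"linear":[0,0,0],"rotation":[0,0,0]},
    {"linear":[0,0,0],"rotation":[0,0,0]}
  ],
  "claw": 50
}}

```text
t: 22.3
tcp_pos: [0.4335, -0.0207, 0.0591]
orientation: [180.0, -0.1, 6.0]
force: [-0.7, -0.3, 5.2]
gripper_width: 0.06
grasp_force: 25.0
```

Request:
{"fn": "arm_command", "kwargs": {
  "targets": [
    {"linear":[0,0,-10],"rotation":[0,0,0]},
    {"linear":[0,0,-40],"rotation":[0,0,0]},
    {"linear":[0,0,-70],"rotation":[0,0,0]},
    {"linear":[0,0,-105],"rotation":[0,0,0]},
    {"linear":[0,0,-125],"rotation":[0,0,0]}
  ]
}}

```text
t: 22.8
tcp_pos: [0.4334, -0.0207, 0.1865]
orientation: [179.9, -0.2, 6.0]
force: [0.1, 0.3, -3.1]
gripper_width: 0.0593
grasp_force: 25.0
```

```bash
python3 - <<'E'
from h import *
rowfit(["case1","case2","case3","case5","case7"])
plan([(*rk(-7,0.5),182,89.17),(*rk(-7,.5),70,89.17)])
E
```

```text
5 seen
case1 rack x,y [   0.2 -139.4] yaw rel 0.7 err 0.179
case2 rack x,y [   2.6 -104. ] yaw rel 1.2 err 0.128
case3 rack x,y [  1.6 -44.3] yaw rel -0.3 err 0.562
case5 rack x,y [ 0.8 38.1] yaw rel -1.1 err 0.195
case7 rack x,y [ 1.8 79.4] yaw rel 2.0 err 0.066
t 22.9 at [434.1 -20.9 186.2   6. ] w 59.5 F [ 0.3 -0.1 -2.8]
-> [593.   23.5 182.   89.2]
  lin [np.float64(54.2), np.float64(-9.2), np.float64(1.4)] rz -0.484
  lin [np.float64(52.3), np.float64(17.1), np.float64(1.4)] rz -0.484
  lin [np.float64(38.3), np.float64(39.5), np.float64(1.4)] rz -0.484
-> [593.   23.5  70.   89.2]
  lin [np.float64(0.0), np.float64(0.0), np.float64(112.0)] rz -0.0
```

Request:
{"fn": "arm_command", "kwargs": {
  "targets": [
    {"linear":[11,-2,0],"rotation":[0,0,-0.1]},
    {"linear":[22,-4,0],"rotation":[0,0,-0.2]},
    {"linear":[33,-6,0],"rotation":[0,0,-0.3]},
    {"linear":[44,-8,1],"rotation":[0,0,-0.4]},
    {"linear":[54.2,-9.2,1.4],"rotation":[0,0,-0.484]}
  ]
}}

```text
t: 23.4
tcp_pos: [0.4859, -0.0055, 0.1808]
orientation: [-179.9, 0.1, 34.0]
force: [0.0, 0.8, -2.9]
gripper_width: 0.06
grasp_force: 25.0
```

Request:
{"fn": "arm_command", "kwargs": {
  "targets": [
    {"linear":[10,3,0],"rotation":[0,0,-0.1]},
    {"linear":[21,7,0],"rotation":[0,0,-0.2]},
    {"linear":[31,10,0],"rotation":[0,0,-0.3]},
    {"linear":[42,14,1],"rotation":[0,0,-0.4]},
    {"linear":[52.3,17.1,1.4],"rotation":[0,0,-0.484]}
  ]
}}

```text
t: 23.9
tcp_pos: [0.539, 0.0092, 0.1792]
orientation: [-179.8, 0.1, 61.7]
force: [-0.3, 0.7, -1.7]
gripper_width: 0.06
grasp_force: 25.0
```

Request:
{"fn": "arm_command", "kwargs": {
  "targets": [
    {"linear":[8,8,0],"rotation":[0,0,-0.1]},
    {"linear":[16,16,0],"rotation":[0,0,-0.2]},
    {"linear":[24,24,0],"rotation":[0,0,-0.3]},
    {"linear":[32,32,1],"rotation":[0,0,-0.4]},
    {"linear":[41.3,39.5,1.4],"rotation":[0,0,-0.484]}
  ]
}}

```text
t: 24.4
tcp_pos: [0.5934, 0.0265, 0.1775]
orientation: [-179.8, -0.0, 89.4]
force: [-0.4, -0.1, -1.6]
gripper_width: 0.0599
grasp_force: 25.0
```

```bash
python3 - <<'E'
from h import *
shot("i4")
a=cv2.imread("pics/i4_side.png"); cv2.imwrite("pics/i4c.png",cv2.resize(a[130:330,220:390],(680,800),interpolation=cv2.INTER_CUBIC)[150:750])
plan([(*rk(-4,.5),70,89.17)])
E
```

```text
t 24.5 at [593.7  26.7 177.5  89.3] w 59.4 F [-0.6  0.9 -2.2]
-> [593.   26.5  70.   89.2]
  lin [np.float64(-0.2), np.float64(-0.7), np.float64(107.5)] rz 0.002
```

View pics/i4c.png

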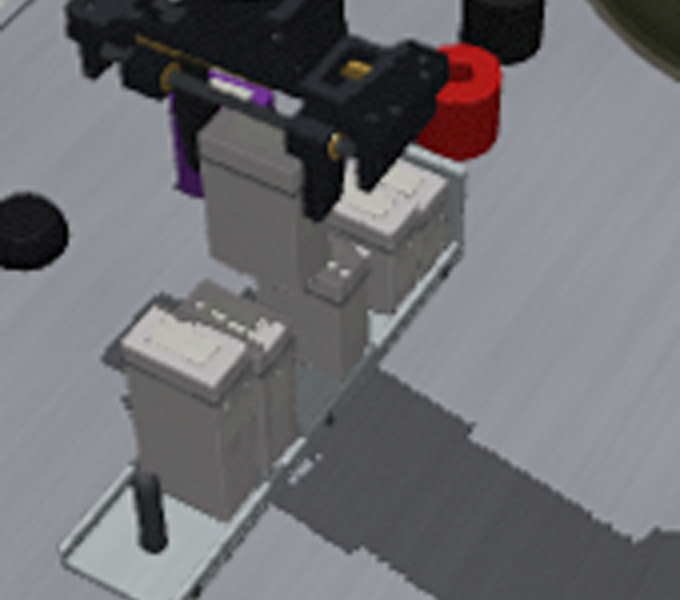

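Request:
{"fn": "arm_command", "kwargs": {
  "targets": [
    {"linear":[0,-0.5,25],"rotation":[0,0,0.002]},
    {"linear":[0,-0.5,55],"rotation":[0,0,0.002]},
    {"linear":[0,-0.5,80],"rotation":[0,0,0.002]},
    {"linear":[0,-0.5,98],"rotation":[0,0,0.002]},
    {"linear":[0,-0.5,107],"rotation":[0,0,0.002]}
  ]
}}

```text
t: 25.0
tcp_pos: [0.5915, 0.0263, 0.0701]
orientation: [-179.8, -0.0, 89.0]
force: [-0.1, 0.8, -1.8]
gripper_width: 0.0599
grasp_force: 25.0
```

Request:
{"fn": "arm_command", "kwargs": {
  "targets": [
    {"linear":[0,0,2],"rotation":[0,0,0]},
    {"linear":[0,0,4],"rotation":[0,0,0]},
    {"linear":[0,0,4.5],"rotation":[0,0,0]},
    {"linear":[0,0,4.5],"rotation":[0,0,0]},
    {"linear":[0,0,4.5],"rotation":[0,0,0]}
  ]
}}

```text
t: 25.5
tcp_pos: [0.5933, 0.0264, 0.0685]
orientation: [179.9, 0.0, 89.1]
force: [-0.9, -0.2, -2.4]
gripper_width: 0.0595
grasp_force: 25.0
```

```bash
python3 - <<'E'
from h import *
plan([(*rk(-36,.5),65.5,89.17)])
E
```

```text
t 25.5 at [593.3  26.4  68.5  89.1] w 59.5 F [-0.9 -0.2 -2.4]
-> [592.6  -5.5  65.5  89.2]
  lin [np.float64(-31.9), np.float64(-0.2), np.float64(3.0)] rz -0.002
```

Request:
{"fn": "arm_command", "kwargs": {
  "targets": [
    {"linear":[0,0,1.5],"rotation":[0,0,0]},
    {"linear":[0,0,2.7],"rotation":[0,0,0]},
    {"linear":[-2,0,2.7],"rotation":[0,0,0]},
    {"linear":[-5,0,2.7],"rotation":[0,0,0]},
    {"linear":[-8,0,2.7],"rotation":[0,0,0]}
  ]
}}

```text
t: 26.0
tcp_pos: [0.593, 0.0182, 0.0653]
orientation: [-180.0, -0.0, 89.1]
force: [-0.2, 0.6, -2.0]
gripper_width: 0.0595
grasp_force: 25.0
```

Request:
{"fn": "arm_command", "kwargs": {
  "targets": [
    {"linear":[-4,0,0],"rotation":[0,0,0]},
    {"linear":[-8,0,0],"rotation":[0,0,0]},
    {"linear":[-12,0,0],"rotation":[0,0,0]},
    {"linear":[-16,0,0],"rotation":[0,0,0]},
    {"linear":[-19,0,0],"rotation":[0,0,0]}
  ]
}}

```text
t: 26.5
tcp_pos: [0.5927, -0.0011, 0.0652]
orientation: [180.0, 0.0, 89.1]
force: [-0.6, 0.2, -1.8]
gripper_width: 0.0598
grasp_force: 25.0
```

Request:
{"fn": "arm_command", "kwargs": {
  "targets": [
    {"linear":[-1,0,0],"rotation":[0,0,0]},
    {"linear":[-2,0,0],"rotation":[0,0,0]},
    {"linear":[-3,0,0],"rotation":[0,0,0]},
    {"linear":[-3,0,0],"rotation":[0,0,0]},
    {"linear":[-3,0,0],"rotation":[0,0,0]}
  ]
}}

```text
t: 27.0
tcp_pos: [0.5926, -0.0037, 0.0652]
orientation: [-180.0, 0.0, 89.1]
force: [0.1, -0.0, -2.6]
gripper_width: 0.0599
grasp_force: 25.0
```

```bash
python3 - <<'E'
from h import *
plan([])
s=env.get_state(); print(inrk(*s['tcp_pos'][:2]*1000))
rowfit(["case1","case2","case3","case5","case7"])
E
```

```text
t 27.0 at [592.6  -3.7  65.2  89.1] w 59.9 F [ 0.1 -0.  -2.6]
(np.float64(0.5079542526257863), np.float64(-34.15708071811368))
3 seen
[-129, -102, 86]
```

Request:
{"fn": "arm_command", "kwargs": {
  "targets": [
    {"linear":[-0.5,0,0.3],"rotation":[0,0,0]},
    {"linear":[-1,0,0.3],"rotation":[0,0,0]},
    {"linear":[-2,0,0.3],"rotation":[0,0,0]},
    {"linear":[-3,0,0.3],"rotation":[0,0,0]},
    {"linear":[-3,0,0.3],"rotation":[0,0,0]}
  ]
}}

```text
t: 27.6
tcp_pos: [0.5926, -0.0047, 0.0652]
orientation: [180.0, -0.2, 89.1]
force: [-0.6, 11.1, 2.6]
gripper_width: 0.0601
grasp_force: 25.0
```

Request:
{"fn": "arm_command", "kwargs": {
  "targets": [
    {"linear":[0,0,0.5],"rotation":[0,0,0]},
    {"linear":[0,0,0.8],"rotation":[0,0,0]},
    {"linear":[0,0,1],"rotation":[0,0,0]},
    {"linear":[0,0,1.2],"rotation":[0,0,0]},
    {"linear":[0,0,1.2],"rotation":[0,0,0]}
  ]
}}

```text
t: 28.1
tcp_pos: [0.5926, -0.0047, 0.0652]
orientation: [179.9, -0.2, 89.1]
force: [-3.4, 12.4, 12.1]
gripper_width: 0.0597
grasp_force: 25.0
```

```bash
python3 - <<'E'
from h import *
plan([])
shot("p4")
a=cv2.imread("pics/p4_side.png"); cv2.imwrite("pics/p4c.png",cv2.resize(a[130:330,220:390],(680,800),interpolation=cv2.INTER_CUBIC)[150:750])
E
```

```text
t 28.1 at [592.6  -4.7  65.2  89.1] w 59.7 F [-3.4 12.4 12.1]
```

View pics/p4c.png

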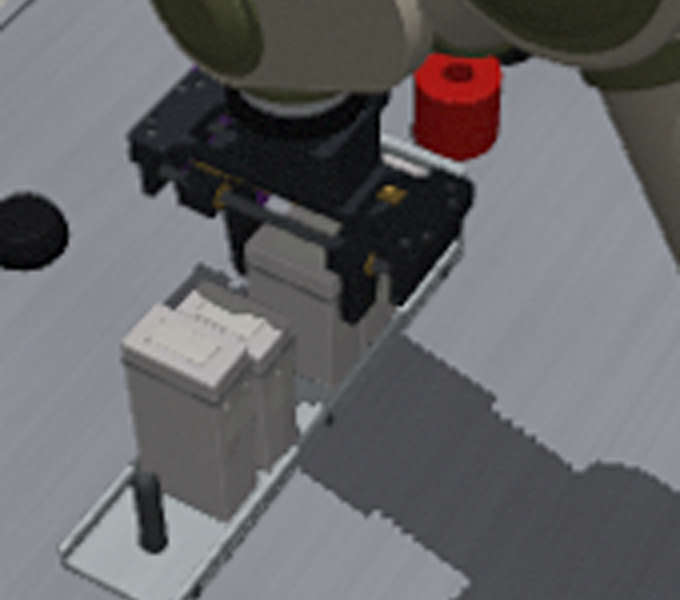

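Request:
{"fn": "arm_command", "kwargs": {
  "targets": [
    {"linear":[1,0,-0.5],"rotation":[0,0,0]},
    {"linear":[2,0,-1],"rotation":[0,0,0]},
    {"linear":[2,0,-1.2],"rotation":[0,0,0]},
    {"linear":[2,0,-1.2],"rotation":[0,0,0]},
    {"linear":[2,0,-1.2],"rotation":[0,0,0]}
  ]
}}

```text
t: 28.7
tcp_pos: [0.5927, -0.0045, 0.0652]
orientation: [180.0, -0.0, 89.1]
force: [-2.7, 3.6, 5.3]
gripper_width: 0.0597
grasp_force: 25.0
```

Request:
{"fn": "arm_command", "kwargs": {
  "targets": [
    {"linear":[0,0,0],"rotation":[0,0,0]},
    {"linear":[0,0,0],"rotation":[0,0,0]},
    {"linear":[0,0,0],"rotation":[0,0,0]},
    {"linear":[0,0,-35],"rotation":[0,0,0]},
    {"linear":[0,0,-75],"rotation":[0,0,0]}
  ],
  "claw": 86
}}

```text
t: 29.2
tcp_pos: [0.592, -0.0048, 0.1395]
orientation: [-179.8, -0.0, 89.1]
force: [0.2, -0.7, 0.4]
gripper_width: 0.0862
grasp_force: 0.0
```

Request:
{"fn": "arm_command", "kwargs": {
  "targets": [
    {"linear":[20,0,-5],"rotation":[0,0,0]},
    {"linear":[45,0,-5],"rotation":[0,0,0]},
    {"linear":[65,0,-5],"rotation":[0,0,0]},
    {"linear":[70,0,-5],"rotation":[0,0,0]},
    {"linear":[71,0,-5],"rotation":[0,0,0]}
  ]
}}

```text
t: 29.7
tcp_pos: [0.5938, 0.0665, 0.1448]
orientation: [-180.0, 0.0, 89.1]
force: [-0.1, 0.3, -0.3]
gripper_width: 0.0858
grasp_force: 0.0
```

```bash
python3 - <<'E'
from h import *
plan([(*rk(37,.5),72,89.17)])
E
```

```text
t 29.7 at [593.8  66.5 144.8  89.1] w 85.8 F [-0.1  0.3 -0.3]
-> [593.6  67.5  72.   89.2]
  lin [np.float64(1.0), np.float64(-0.1), np.float64(72.8)] rz -0.001
```

Request:
{"fn": "arm_command", "kwargs": {
  "targets": [
    {"linear":[1,0,20],"rotation":[0,0,0]},
    {"linear":[1,0,42],"rotation":[0,0,0]},
    {"linear":[1,0,60],"rotation":[0,0,0]},
    {"linear":[1,0,70],"rotation":[0,0,0]},
    {"linear":[1,0,72.5],"rotation":[0,0,0]}
  ]
}}

```text
t: 30.2
tcp_pos: [0.5935, 0.0666, 0.0715]
orientation: [-179.9, 0.0, 89.0]
force: [-0.6, 0.4, 0.2]
gripper_width: 0.0859
grasp_force: 0.0
```

Request:
{"fn": "arm_command", "kwargs": {
  "targets": [
    {"linear":[0,0,0],"rotation":[0,0,0]},
    {"linear":[0,0,0],"rotation":[0,0,0]},
    {"linear":[0,0,0],"rotation":[0,0,0]},
    {"linear":[0,0,0],"rotation":[0,0,0]},
    {"linear":[0,0,0],"rotation":[0,0,0]}
  ],
  "claw": 50
}}

```text
t: 30.7
tcp_pos: [0.594, 0.0674, 0.0731]
orientation: [179.9, 0.0, 89.1]
force: [-1.2, 0.3, 3.1]
gripper_width: 0.0599
grasp_force: 25.0
```

Request:
{"fn": "arm_command", "kwargs": {
  "targets": [
    {"linear":[-2,0,-1],"rotation":[0,0,0]},
    {"linear":[-8,0,-1],"rotation":[0,0,0]},
    {"linear":[-16,0,-1],"rotation":[0,0,0]},
    {"linear":[-24,0,-1],"rotation":[0,0,0]},
    {"linear":[-30,0,-1],"rotation":[0,0,0]}
  ]
}}

```text
t: 31.2
tcp_pos: [0.5932, 0.0363, 0.0733]
orientation: [-180.0, 0.0, 89.0]
force: [-0.7, 0.6, -2.3]
gripper_width: 0.0598
grasp_force: 25.0
```

Request:
{"fn": "arm_command", "kwargs": {
  "targets": [
    {"linear":[-2,0,0],"rotation":[0,0,0]},
    {"linear":[-4,0,0],"rotation":[0,0,0]},
    {"linear":[-5.5,0,0],"rotation":[0,0,0]},
    {"linear":[-7,0,0],"rotation":[0,0,0]},
    {"linear":[-7,0,0],"rotation":[0,0,0]}
  ]
}}

```text
t: 31.7
tcp_pos: [0.5932, 0.0304, 0.0735]
orientation: [180.0, -0.0, 89.1]
force: [-0.0, 0.3, -2.6]
gripper_width: 0.0596
grasp_force: 25.0
```

```bash
python3 - <<'E'
from h import *
plan([])
s=env.get_state(); print(inrk(*s['tcp_pos'][:2]*1000))
E
```

```text
t 31.7 at [593.2  30.4  73.5  89.1] w 59.6 F [-0.   0.3 -2.6]
(np.float64(0.5991476880190458), np.float64(-0.139476648083847))
```

Request:
{"fn": "arm_command", "kwargs": {
  "targets": [
    {"linear":[-1,0,0],"rotation":[0,0,0]},
    {"linear":[-2,0,0],"rotation":[0,0,0]},
    {"linear":[-3,0,0],"rotation":[0,0,0]},
    {"linear":[-3,0,0],"rotation":[0,0,0]},
    {"linear":[-3,0,0.5],"rotation":[0,0,0]}
  ]
}}

```text
t: 32.2
tcp_pos: [0.5931, 0.0277, 0.0732]
orientation: [180.0, -0.0, 89.1]
force: [-3.2, 5.5, 6.4]
gripper_width: 0.0599
grasp_force: 25.0
```

Request:
{"fn": "arm_command", "kwargs": {
  "targets": [
    {"linear":[1,0,0],"rotation":[0,0,0]},
    {"linear":[1,0,0],"rotation":[0,0,0]},
    {"linear":[1,0,0],"rotation":[0,0,0]},
    {"linear":[1,0,-35],"rotation":[0,0,0]},
    {"linear":[1,0,-80],"rotation":[0,0,0]}
  ],
  "claw": 86
}}

```text
t: 32.7
tcp_pos: [0.5923, 0.0282, 0.1523]
orientation: [-179.7, -0.0, 89.1]
force: [0.3, -0.1, -0.4]
gripper_width: 0.0861
grasp_force: 0.0
```

```bash
python3 - <<'E'
from h import *
plan([(450.4,317,175,162)])
E
```

```text
t 32.7 at [592.3  28.2 152.3  89.1] w 86.1 F [ 0.3 -0.1 -0.4]
-> [450.4 317.  175.  162. ]
  lin [np.float64(143.2), np.float64(-73.3), np.float64(-11.4)] rz -0.636
  lin [np.float64(158.7), np.float64(26.2), np.float64(-11.4)] rz -0.636
```

Request:
{"fn": "arm_command", "kwargs": {
  "targets": [
    {"linear":[29,-15,-3],"rotation":[0,0,-0.127]},
    {"linear":[57,-29,-5],"rotation":[0,0,-0.254]},
    {"linear":[86,-44,-7],"rotation":[0,0,-0.382]},
    {"linear":[115,-59,-9],"rotation":[0,0,-0.509]},
    {"linear":[143.2,-73.3,-11.4],"rotation":[0,0,-0.636]}
  ]
}}

```text
t: 33.2
tcp_pos: [0.5215, 0.1736, 0.1645]
orientation: [180.0, 0.0, 125.8]
force: [0.0, -0.4, 0.7]
gripper_width: 0.0862
grasp_force: 0.0
```

Request:
{"fn": "arm_command", "kwargs": {
  "targets": [
    {"linear":[32,5,-3],"rotation":[0,0,-0.127]},
    {"linear":[64,10,-5],"rotation":[0,0,-0.254]},
    {"linear":[95,16,-7],"rotation":[0,0,-0.382]},
    {"linear":[127,21,-9],"rotation":[0,0,-0.509]},
    {"linear":[158.7,26.2,-11.4],"rotation":[0,0,-0.636]}
  ]
}}

```text
t: 33.7
tcp_pos: [0.4507, 0.3181, 0.1759]
orientation: [-180.0, 0.0, 162.3]
force: [0.2, -0.2, 0.2]
gripper_width: 0.086
grasp_force: 0.0
```

```bash
python3 - <<'E'
from h import *
rowfit(["case1","case2","case3","case4","case5","case7"])
plan([(450.4,317,76,162)])
E
```

```text
7 seen
[-133, -101, -71, -36, -9, -4, 76]
t 33.8 at [449.8 319.5 176.1 162.3] w 86.0 F [ 0.   0.2 -0.2]
-> [450.4 317.   76.  162. ]
  lin [np.float64(-1.3), np.float64(-2.3), np.float64(100.1)] rz 0.006
```

Request:
{"fn": "arm_command", "kwargs": {
  "targets": [
    {"linear":[-1.3,-1.5,30],"rotation":[0,0,0.005]},
    {"linear":[-1.3,-1.5,58],"rotation":[0,0,0.005]},
    {"linear":[-1.3,-1.5,82],"rotation":[0,0,0.005]},
    {"linear":[-1.3,-1.5,97],"rotation":[0,0,0.005]},
    {"linear":[-1.3,-1.5,100],"rotation":[0,0,0.005]}
  ]
}}

```text
t: 34.3
tcp_pos: [0.4518, 0.3142, 0.0741]
orientation: [-179.9, -0.1, 161.6]
force: [0.3, -0.6, 1.2]
gripper_width: 0.086
grasp_force: 0.0
```

Request:
{"fn": "arm_command", "kwargs": {
  "targets": [
    {"linear":[0,0,0],"rotation":[0,0,0]},
    {"linear":[0,0,0],"rotation":[0,0,0]},
    {"linear":[0,0,0],"rotation":[0,0,0]},
    {"linear":[0,0,0],"rotation":[0,0,0]},
    {"linear":[0,0,0],"rotation":[0,0,0]}
  ],
  "claw": 50
}}

```text
t: 34.8
tcp_pos: [0.4525, 0.3155, 0.0766]
orientation: [179.9, 0.1, 161.7]
force: [0.2, 1.6, 4.5]
gripper_width: 0.0597
grasp_force: 24.8
```

Request:
{"fn": "arm_command", "kwargs": {
  "targets": [
    {"linear":[0,0,-10],"rotation":[0,0,0]},
    {"linear":[0,0,-40],"rotation":[0,0,0]},
    {"linear":[0,0,-75],"rotation":[0,0,0]},
    {"linear":[0,0,-115],"rotation":[0,0,0]},
    {"linear":[0,0,-145],"rotation":[0,0,0]}
  ]
}}

```text
t: 35.3
tcp_pos: [0.4518, 0.3152, 0.2234]
orientation: [180.0, 0.0, 161.7]
force: [0.9, 0.6, -2.9]
gripper_width: 0.0597
grasp_force: 24.8
```

```bash
python3 - <<'E'
from h import *
plan([(*rk(37,.5),228,89.17)])
d=[d for d in env.outline_of("case7","top")] if env.camera("top") is not None else 0
for e in d:
    m=e["extent"]; g=[inrk(*onplane("top",(u,(m[1]+m[3])/2),.132)[:2]*1000)[1] for u in(m[0],m[2])]
    if abs(m[1]-200)<25 and m[2]<310: print(np.round(m),"rack y at top height",np.round(g))
E
```

```text
t 35.3 at [451.8 315.2 223.4 161.7] w 59.7 F [ 0.9  0.6 -2.9]
-> [593.6  67.5 228.   89.2]
  lin [np.float64(-106.3), np.float64(-95.3), np.float64(-2.3)] rz 0.633
  lin [np.float64(-142.1), np.float64(-14.0), np.float64(-2.3)] rz 0.633
[252. 188. 275. 233.] rack y at top height [99. 53.]
```

Request:
{"fn": "arm_command", "kwargs": {
  "targets": [
    {"linear":[-21,-19,0],"rotation":[0,0,0.127]},
    {"linear":[-43,-38,-1],"rotation":[0,0,0.253]},
    {"linear":[-64,-57,-1],"rotation":[0,0,0.38]},
    {"linear":[-85,-76,-2],"rotation":[0,0,0.506]},
    {"linear":[-106.3,-95.3,-2.3],"rotation":[0,0,0.633]}
  ]
}}

```text
t: 35.9
tcp_pos: [0.5227, 0.1903, 0.2214]
orientation: [-179.8, -0.1, 125.1]
force: [0.1, 0.2, -4.4]
gripper_width: 0.0599
grasp_force: 24.8
```

Request:
{"fn": "arm_command", "kwargs": {
  "targets": [
    {"linear":[-28,-3,0],"rotation":[0,0,0.127]},
    {"linear":[-57,-6,-1],"rotation":[0,0,0.253]},
    {"linear":[-85,-8,-1],"rotation":[0,0,0.38]},
    {"linear":[-114,-11,-2],"rotation":[0,0,0.506]},
    {"linear":[-142,-14,-2.3],"rotation":[0,0,0.633]}
  ]
}}

```text
t: 36.4
tcp_pos: [0.5936, 0.0665, 0.2235]
orientation: [-179.8, -0.0, 88.8]
force: [0.2, -0.1, -2.9]
gripper_width: 0.0603
grasp_force: 24.8
```

```bash
python3 - <<'E'
from h import *
shot("i6")
a=cv2.imread("pics/i6_side.png"); cv2.imwrite("pics/i6c.png",cv2.resize(a[130:330,220:390],(680,800),interpolation=cv2.INTER_CUBIC)[100:700])
plan([(*rk(38,.5),90,89.17)])
E
```

```text
t 36.5 at [594.5  64.7 223.1  88.8] w 59.8 F [-0.4  0.8 -2.6]
-> [593.7  68.5  90.   89.2]
  lin [np.float64(3.8), np.float64(-0.9), np.float64(133.1)] rz -0.007
```

View pics/i6c.png

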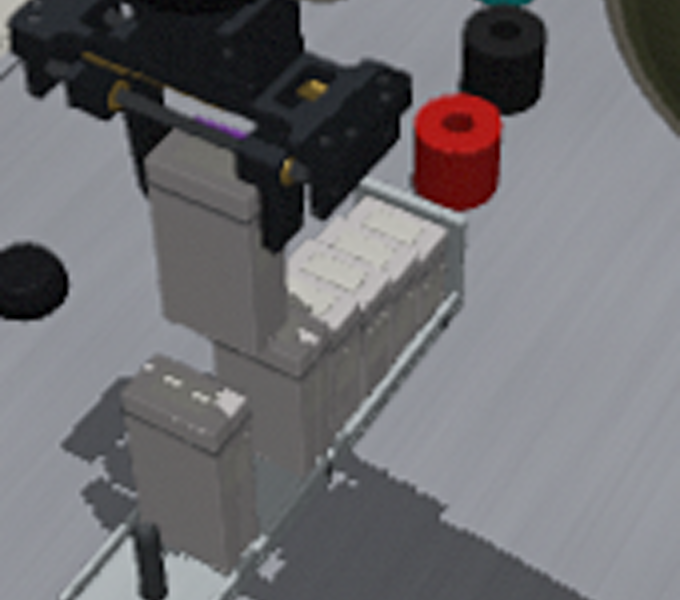

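Request:
{"fn": "arm_command", "kwargs": {
  "targets": [
    {"linear":[3,-0.9,10],"rotation":[0,0,-0.007]},
    {"linear":[3,-0.9,35],"rotation":[0,0,-0.007]},
    {"linear":[3,-0.9,65],"rotation":[0,0,-0.007]},
    {"linear":[3,-0.9,90],"rotation":[0,0,-0.007]},
    {"linear":[3,-0.9,105],"rotation":[0,0,-0.007]}
  ]
}}

```text
t: 37.0
tcp_pos: [0.5908, 0.0721, 0.1169]
orientation: [-179.7, -0.0, 89.7]
force: [-1.4, -0.7, -2.7]
gripper_width: 0.0603
grasp_force: 24.8
```

Request:
{"fn": "arm_command", "kwargs": {
  "targets": [
    {"linear":[0,0,8],"rotation":[0,0,0]},
    {"linear":[0,0,16],"rotation":[0,0,0]},
    {"linear":[0,0,23],"rotation":[0,0,0]},
    {"linear":[0,0,28],"rotation":[0,0,0]},
    {"linear":[0,0,30],"rotation":[0,0,0]}
  ]
}}

```text
t: 37.5
tcp_pos: [0.5929, 0.0706, 0.0901]
orientation: [-180.0, -0.0, 89.6]
force: [0.2, 0.3, -3.4]
gripper_width: 0.0601
grasp_force: 24.8
```

```bash
python3 - <<'E'
from h import *
plan([(*rk(30,.5),83,89.17)])
E
```

```text
t 37.5 at [592.9  70.6  90.1  89.6] w 60.1 F [ 0.2  0.3 -3.4]
-> [593.5  60.5  83.   89.2]
  lin [np.float64(-10.1), np.float64(0.7), np.float64(7.1)] rz 0.007
```

Request:
{"fn": "arm_command", "kwargs": {
  "targets": [
    {"linear":[-1,0.4,3],"rotation":[0,0,0.004]},
    {"linear":[-2,0.7,5.5],"rotation":[0,0,0.007]},
    {"linear":[-2,0.7,7],"rotation":[0,0,0.007]},
    {"linear":[-4,0.7,7],"rotation":[0,0,0.007]},
    {"linear":[-6,0.7,7],"rotation":[0,0,0.007]}
  ]
}}

```text
t: 38.0
tcp_pos: [0.5937, 0.0644, 0.0835]
orientation: [180.0, 0.0, 89.1]
force: [1.0, 0.8, -2.1]
gripper_width: 0.06
grasp_force: 24.8
```

Request:
{"fn": "arm_command", "kwargs": {
  "targets": [
    {"linear":[-1,0,0],"rotation":[0,0,0]},
    {"linear":[-2,0,0],"rotation":[0,0,0]},
    {"linear":[-3,0,0],"rotation":[0,0,0]},
    {"linear":[-4,0,0],"rotation":[0,0,0]},
    {"linear":[-4,0,0],"rotation":[0,0,0]}
  ]
}}

```text
t: 38.5
tcp_pos: [0.5936, 0.061, 0.0834]
orientation: [180.0, -0.1, 89.1]
force: [-0.6, 2.8, -1.0]
gripper_width: 0.06
grasp_force: 24.8
```

```bash
python3 - <<'E'
from h import *
plan([])
s=env.get_state(); print(inrk(*s['tcp_pos'][:2]*1000))
E
```

```text
t 38.5 at [593.6  61.   83.4  89.1] w 60.0 F [-0.6  2.8 -1. ]
(np.float64(0.5139442770935096), np.float64(30.472031420514053))
```

Request:
{"fn": "arm_command", "kwargs": {
  "targets": [
    {"linear":[0,0,0.6],"rotation":[0,0,0]},
    {"linear":[0,0,1.2],"rotation":[0,0,0]},
    {"linear":[0,0,1.2],"rotation":[0,0,0]},
    {"linear":[0,0,1],"rotation":[0,0,0]},
    {"linear":[0.5,0,0.8],"rotation":[0,0,0]}
  ]
}}

```text
t: 39.0
tcp_pos: [0.5936, 0.0611, 0.0826]
orientation: [180.0, 0.0, 89.2]
force: [0.2, 1.7, -1.3]
gripper_width: 0.0601
grasp_force: 24.8
```

Request:
{"fn": "arm_command", "kwargs": {
  "targets": [
    {"linear":[0,0,0],"rotation":[0,0,0]},
    {"linear":[0,0,0],"rotation":[0,0,0]},
    {"linear":[0,0,0],"rotation":[0,0,0]},
    {"linear":[0,0,-30],"rotation":[0,0,0]},
    {"linear":[0,0,-65],"rotation":[0,0,0]}
  ],
  "claw": 86
}}

```text
t: 39.5
tcp_pos: [0.593, 0.0608, 0.1473]
orientation: [-179.8, 0.0, 89.1]
force: [0.1, -0.5, 1.1]
gripper_width: 0.0858
grasp_force: 0.0
```

Request:
{"fn": "arm_command", "kwargs": {
  "targets": [
    {"linear":[15,0,-3],"rotation":[0,0,0]},
    {"linear":[32,0,-3],"rotation":[0,0,0]},
    {"linear":[44,0,-3],"rotation":[0,0,0]},
    {"linear":[49,0,-3],"rotation":[0,0,0]},
    {"linear":[49,0,-3],"rotation":[0,0,0]}
  ]
}}

```text
t: 40.0
tcp_pos: [0.5939, 0.111, 0.1495]
orientation: [-179.9, 0.0, 89.2]
force: [-0.5, -0.0, -0.0]
gripper_width: 0.086
grasp_force: 0.0
```

```bash
python3 - <<'E'
from h import *
plan([(*rk(79,.5),77,89.17)])
E
```

```text
t 40.0 at [593.9 111.  149.5  89.2] w 86.0 F [-0.5 -0.  -0. ]
-> [594.2 109.5  77.   89.2]
  lin [np.float64(-1.5), np.float64(0.3), np.float64(72.5)] rz 0.001
```

Request:
{"fn": "arm_command", "kwargs": {
  "targets": [
    {"linear":[-1,0,20],"rotation":[0,0,0]},
    {"linear":[-1,0,42],"rotation":[0,0,0]},
    {"linear":[-1,0,60],"rotation":[0,0,0]},
    {"linear":[-1,0,69],"rotation":[0,0,0]},
    {"linear":[-1,0,72],"rotation":[0,0,0]}
  ]
}}

```text
t: 40.5
tcp_pos: [0.594, 0.1088, 0.0775]
orientation: [-179.9, 0.0, 89.1]
force: [0.6, 0.5, -0.3]
gripper_width: 0.086
grasp_force: 0.0
```

Request:
{"fn": "arm_command", "kwargs": {
  "targets": [
    {"linear":[0,0,0],"rotation":[0,0,0]},
    {"linear":[0,0,0],"rotation":[0,0,0]},
    {"linear":[0,0,0],"rotation":[0,0,0]},
    {"linear":[0,0,0],"rotation":[0,0,0]},
    {"linear":[0,0,0],"rotation":[0,0,0]}
  ],
  "claw": 50
}}

```text
t: 41.0
tcp_pos: [0.5946, 0.1091, 0.0792]
orientation: [179.9, 0.0, 89.1]
force: [-0.8, 0.5, 3.4]
gripper_width: 0.0597
grasp_force: 25.0
```

Request:
{"fn": "arm_command", "kwargs": {
  "targets": [
    {"linear":[-1,0,-1],"rotation":[0,0,0]},
    {"linear":[-3,0,-1],"rotation":[0,0,0]},
    {"linear":[-5,0,-1],"rotation":[0,0,0]},
    {"linear":[-8,0,-1],"rotation":[0,0,0]},
    {"linear":[-10,0,-1],"rotation":[0,0,0]}
  ]
}}

```text
t: 41.5
tcp_pos: [0.5941, 0.0987, 0.0793]
orientation: [-180.0, 0.0, 89.1]
force: [-0.4, -0.6, -2.0]
gripper_width: 0.06
grasp_force: 25.0
```

```bash
python3 - <<'E'
from h import *
plan([])
s=env.get_state(); print(inrk(*s['tcp_pos'][:2]*1000))
e=sorted(env.outline_of("case7","top") if env.camera("top") is not None else [],key=lambda d:d["extent"][0])
for d in e:
    m=d["extent"]
    if abs(m[1]-200)<25 and m[2]<310: print(np.round(m),[round(inrk(*onplane("top",(u,(m[1]+m[3])/2),.132)[:2]*1000)[1]) for u in(m[0],m[2])])
E
```

```text
t 41.5 at [594.1  98.7  79.3  89.1] w 60.0 F [-0.4 -0.6 -2. ]
(np.float64(0.46812256625355275), np.float64(68.1774594511429))
[289. 195. 295. 237.] [26, 13]
```

Continue drawing slowly until there is contact.

Request:
{"fn": "arm_command", "kwargs": {
  "targets": [
    {"linear":[-1,0,0],"rotation":[0,0,0]},
    {"linear":[-2,0,0],"rotation":[0,0,0]},
    {"linear":[-3,0,0],"rotation":[0,0,0]},
    {"linear":[-4,0,0],"rotation":[0,0,0]},
    {"linear":[-4,0,0],"rotation":[0,0,0]}
  ]
}}

```text
t: 42.1
tcp_pos: [0.5941, 0.0956, 0.0796]
orientation: [180.0, -0.1, 89.1]
force: [1.6, 4.2, -2.1]
gripper_width: 0.0597
grasp_force: 25.0
```

Request:
{"fn": "arm_command", "kwargs": {
  "targets": [
    {"linear":[-0.5,0,0],"rotation":[0,0,0]},
    {"linear":[-1,0,0],"rotation":[0,0,0]},
    {"linear":[-1.5,0,0],"rotation":[0,0,0]},
    {"linear":[-1.5,0,0],"rotation":[0,0,0]},
    {"linear":[-1.5,0,0],"rotation":[0,0,0]}
  ]
}}

```text
t: 42.6
tcp_pos: [0.5939, 0.0953, 0.0796]
orientation: [-180.0, -0.2, 89.1]
force: [-0.1, 11.0, -1.3]
gripper_width: 0.0597
grasp_force: 25.0
```

Request:
{"fn": "arm_command", "kwargs": {
  "targets": [
    {"linear":[1,0,0],"rotation":[0,0,0]},
    {"linear":[2,0,0.5],"rotation":[0,0,0]},
    {"linear":[2,0,1.2],"rotation":[0,0,0]},
    {"linear":[2,0,1.5],"rotation":[0,0,0]},
    {"linear":[2,0,1],"rotation":[0,0,0]}
  ]
}}

```text
t: 43.1
tcp_pos: [0.594, 0.0955, 0.0793]
orientation: [180.0, 0.0, 89.1]
force: [-1.9, 2.4, 1.5]
gripper_width: 0.0599
grasp_force: 25.0
```

Request:
{"fn": "arm_command", "kwargs": {
  "targets": [
    {"linear":[0,0,0],"rotation":[0,0,0]},
    {"linear":[0,0,0],"rotation":[0,0,0]},
    {"linear":[0,0,0],"rotation":[0,0,0]},
    {"linear":[0,0,-35],"rotation":[0,0,0]},
    {"linear":[0,0,-75],"rotation":[0,0,0]}
  ],
  "claw": 86
}}

```text
t: 43.6
tcp_pos: [0.5935, 0.0953, 0.1532]
orientation: [-179.8, 0.0, 89.1]
force: [0.8, 0.8, -0.3]
gripper_width: 0.0861
grasp_force: 0.0
```

Request:
{"fn": "arm_command", "kwargs": {
  "targets": [
    {"linear":[-15,-30,-20],"rotation":[0,0,0]},
    {"linear":[-30,-60,-40],"rotation":[0,0,0]},
    {"linear":[-50,-95,-60],"rotation":[0,0,0]},
    {"linear":[-75,-130,-60],"rotation":[0,0,0]},
    {"linear":[-110,-160,-60],"rotation":[0,0,0]}
  ]
}}

```text
t: 44.1
tcp_pos: [0.4309, -0.0122, 0.2141]
orientation: [179.9, 0.0, 89.2]
force: [1.0, -0.7, 0.8]
gripper_width: 0.086
grasp_force: 0.0
```

Request:
{"fn": "arm_command", "kwargs": {
  "targets": [
    {"linear":[-40,-10,0],"rotation":[0,0,0]},
    {"linear":[-80,-10,0],"rotation":[0,0,0]},
    {"linear":[-120,-10,0],"rotation":[0,0,0]},
    {"linear":[-150,-10,0],"rotation":[0,0,0]},
    {"linear":[-160,-10,0],"rotation":[0,0,0]}
  ]
}}

```text
t: 44.6
tcp_pos: [0.42, -0.1744, 0.2135]
orientation: [180.0, 0.0, 89.0]
force: [-0.0, 1.0, -0.0]
gripper_width: 0.0857
grasp_force: 0.0
```

```bash
python3 - <<'E'
from h import *
shot("r7")
a=cv2.imread("pics/r7_top.png"); b=cv2.imread("pics/r7_side.png")
A=cv2.resize(a[150:270,200:560],(800,267),interpolation=cv2.INTER_CUBIC); B=cv2.resize(b[120:340,200:460],(390,330),interpolation=cv2.INTER_CUBIC); 
C=np.zeros((600,800,3),np.uint8); C[:267]=A; C[268:598,:390]=B; cv2.imwrite("pics/r7c.png",C)
rowfit([f"case{i}" for i in range(1,8)])
ims={c:env.camera(c) for c in("top","side")}; ms={}
for c in ims:
    for d in env.outline_of("sleeve",c):
        m=d["pixels"]; col=np.median(ims[c][m],axis=0); print(c,round(d["conf"],2),np.round(d["extent"]),col)
        if col.max()<45 and c not in ms: ms[c]=m.astype(float)
g=onplane("top",np.argwhere(ms["top"]).mean(0)[::-1],.03)
for cs in(list(ms),["top"]): print("sleeve",cs,fit({c:ms[c] for c in cs},lambda p:[cyl(p[0],p[1],.03,0,.055)],g[:2],[.01,.01]))
plan([])
E
```

```text
7 seen
case1 rack x,y [  -0.4 -138.9] yaw rel 1.8 err 0.186
case2 rack x,y [   0.2 -105.8] yaw rel -2.2 err 0.13
case3 rack x,y [ -0.6 -70.8] yaw rel -1.4 err 0.062
case4 rack x,y [ -0.4 -36.3] yaw rel 1.6 err 0.058
case5 rack x,y [-0.5 -1.5] yaw rel 2.2 err 0.099
case6 rack x,y [-1.7 32.6] yaw rel 2.3 err 0.189
case7 rack x,y [ 0.7 66.5] yaw rel 3.5 err 0.219
top 0.68 [458. 191. 490. 222.] [19. 19. 20.]
top 0.65 [409. 200. 443. 223.] [192.  24.  22.]
top 0.59 [504. 170. 542. 203.] [  7. 123. 125.]
side 0.77 [337. 132. 357. 157.] [11. 79. 79.]
side 0.76 [336. 155. 356. 184.] [20. 20. 21.]
side 0.7 [322. 180. 343. 208.] [96. 17. 16.]
sleeve ['top', 'side'] (array([ 0.62995573, -0.33465776]), np.float64(0.13271810076821275))
sleeve ['top'] (array([ 0.6282287 , -0.33451811]), np.float64(0.16236504723346828))
t 45.0 at [ 420.2 -170.8  213.7   89.2] w 85.8 F [-0.7  0.   0.2]
```

View pics/r7c.png

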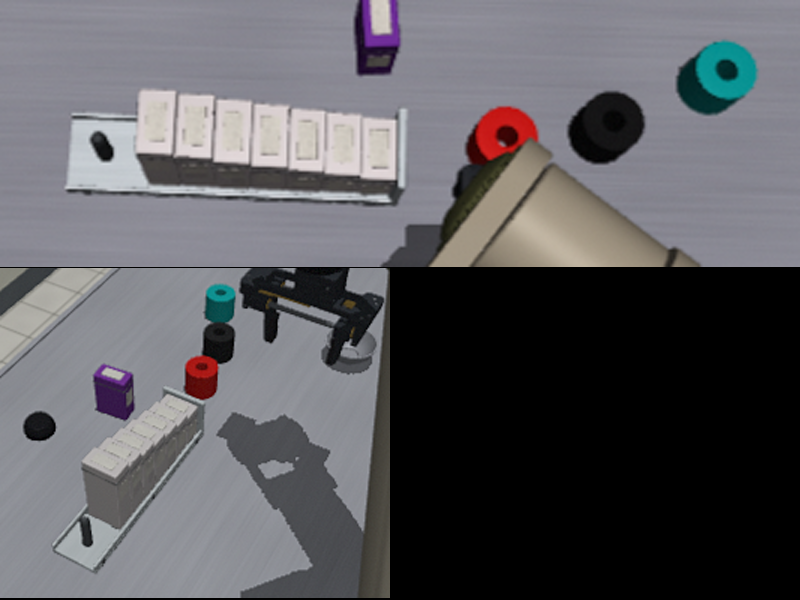

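The row is complete: all seven cases run in order from top crop pixel (385,150) to (155,130), and the pin at (100,145) is clear. The black sleeve at (606,127) is still in its place. Next I measure the pin and plan the sleeve grasp.

```bash
python3 - <<'E'
from h import *
ms={}
for c,(u,v) in dict(top=(245,215),side=(257,297)).items():
    a=cv2.imread(f"pics/r7_{c}.png"); w=np.zeros((480,640),np.uint8); w[v-28:v+22,u-14:u+14]=1
    m=((a.max(2)<75)*w).astype(np.uint8); n,l,s,_=cv2.connectedComponentsWithStats(m)
    k=1+s[1:,4].argmax(); ms[c]=(l==k).astype(float); print(c,s[k])
    cv2.imwrite(f"pics/pin_{c}.png",cv2.resize(a[v-30:v+30,u-30:u+30],(300,300),interpolation=cv2.INTER_NEAREST))
cv2.imwrite("pics/pin.png",np.hstack([cv2.imread("pics/pin_top.png"),cv2.imread("pics/pin_side.png")]))
g=rk(126); md=lambda p:[np.vstack([cyl(p[0],p[1],.008,.006,.060),cyl(p[0],p[1],.005,.067,.068)])]
for cs in(["top","side"],["top"],["side"]): r=fit({c:ms[c] for c in cs},md,[g[0]/1000,g[1]/1000],[.004,.004]); print("pin",cs,np.round(r[0]*1000,1),round(r[1],3))
for n,uv in dict(red=(425,210),teal=(525,183)).items(): print(n,np.round(onplane("top",uv,.055),3))
plan([(629.5,-334.6,110,0)])
E
```

```text
top [241 209  10  13  81]
side [252 286  10  20 115]
pin ['top', 'side'] [595.2 156.3] 0.3
pin ['top'] [595.7 156.2] 0.238
pin ['side'] [594.5 157.5] 0.317
red [ 0.612 -0.227  0.055]
teal [ 0.678 -0.443  0.055]
t 45.0 at [ 420.2 -170.8  213.7   89.2] w 85.8 F [-0.7  0.   0.2]
-> [ 629.5 -334.6  110.     0. ]
  lin [np.float64(-53.6), np.float64(70.5), np.float64(34.6)] rz 0.519
  lin [np.float64(-11.6), np.float64(87.8), np.float64(34.6)] rz 0.519
  lin [np.float64(33.5), np.float64(82.0), np.float64(34.6)] rz 0.519
```

View pics/pin.png

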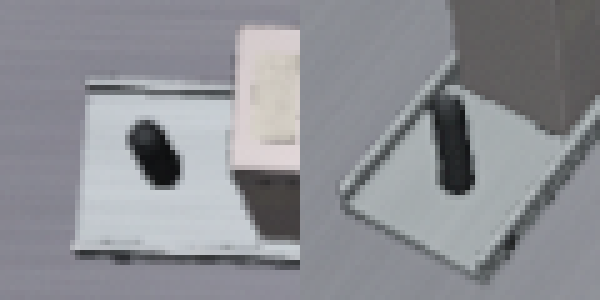

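Request:
{"fn": "arm_command", "kwargs": {
  "targets": [
    {"linear":[-11,14,7],"rotation":[0,0,0.104]},
    {"linear":[-21,28,14],"rotation":[0,0,0.208]},
    {"linear":[-32,42,21],"rotation":[0,0,0.311]},
    {"linear":[-43,56,28],"rotation":[0,0,0.415]},
    {"linear":[-53.6,70.5,34.6],"rotation":[0,0,0.519]}
  ]
}}

```text
t: 45.5
tcp_pos: [0.4905, -0.2262, 0.1787]
orientation: [-180.0, -0.0, 59.2]
force: [0.7, -0.6, 0.1]
gripper_width: 0.0859
grasp_force: 0.0
```

Request:
{"fn": "arm_command", "kwargs": {
  "targets": [
    {"linear":[-2,18,7],"rotation":[0,0,0.104]},
    {"linear":[-5,35,14],"rotation":[0,0,0.208]},
    {"linear":[-7,53,21],"rotation":[0,0,0.311]},
    {"linear":[-9,70,28],"rotation":[0,0,0.415]},
    {"linear":[-11.6,87.8,34.6],"rotation":[0,0,0.519]}
  ]
}}

```text
t: 46.0
tcp_pos: [0.5602, -0.2807, 0.144]
orientation: [-180.0, 0.0, 29.5]
force: [-0.3, -0.0, 0.6]
gripper_width: 0.0857
grasp_force: 0.0
```

Request:
{"fn": "arm_command", "kwargs": {
  "targets": [
    {"linear":[7,16,7],"rotation":[0,0,0.104]},
    {"linear":[13,33,14],"rotation":[0,0,0.208]},
    {"linear":[20,49,21],"rotation":[0,0,0.311]},
    {"linear":[27,66,28],"rotation":[0,0,0.415]},
    {"linear":[33.5,82,34.6],"rotation":[0,0,0.519]}
  ]
}}

```text
t: 46.5
tcp_pos: [0.63, -0.3353, 0.1093]
orientation: [-180.0, 0.0, -0.3]
force: [-0.1, 0.1, 0.7]
gripper_width: 0.0858
grasp_force: 0.0
```

```bash
python3 - <<'E'
from h import *
env.camera("side")
for d in env.outline_of("sleeve","side"): print(np.round(d["extent"]))
plan([(629.5,-334.6,22,0)])
E
```

```text
[335. 156. 357. 184.]
[344. 136. 357. 157.]
[322. 179. 344. 206.]
t 46.6 at [ 6.299e+02 -3.357e+02  1.081e+02 -1.000e-01] w 86.1 F [-0.6  0.3 -0.2]
-> [ 629.5 -334.6   22.     0. ]
  lin [np.float64(-0.4), np.float64(-1.1), np.float64(86.1)] rz -0.002
```

Request:
{"fn": "arm_command", "kwargs": {
  "targets": [
    {"linear":[0,-1,25],"rotation":[0,0,0]},
    {"linear":[0,-1,50],"rotation":[0,0,0]},
    {"linear":[0,-1,70],"rotation":[0,0,0]},
    {"linear":[0,-1,82],"rotation":[0,0,0]},
    {"linear":[0,-1,86],"rotation":[0,0,0]}
  ]
}}

```text
t: 47.1
tcp_pos: [0.6287, -0.334, 0.023]
orientation: [-179.9, 0.1, 0.0]
force: [0.6, 0.3, -0.1]
gripper_width: 0.086
grasp_force: 0.0
```

Request:
{"fn": "arm_command", "kwargs": {
  "targets": [
    {"linear":[0,0,0],"rotation":[0,0,0]},
    {"linear":[0,0,0],"rotation":[0,0,0]},
    {"linear":[0,0,0],"rotation":[0,0,0]},
    {"linear":[0,0,0],"rotation":[0,0,0]},
    {"linear":[0,0,0],"rotation":[0,0,0]}
  ],
  "claw": 52,
  "force": 10
}}

```text
t: 47.6
tcp_pos: [0.6294, -0.3351, 0.0247]
orientation: [180.0, -0.1, -0.1]
force: [-0.4, 0.5, 5.1]
gripper_width: 0.0597
grasp_force: 10.0
```

Request:
{"fn": "arm_command", "kwargs": {
  "targets": [
    {"linear":[0,0,0],"rotation":[0,0,0]},
    {"linear":[0,0,0],"rotation":[0,0,0]},
    {"linear":[0,0,0],"rotation":[0,0,0]},
    {"linear":[0,0,-25],"rotation":[0,0,0]},
    {"linear":[0,0,-55],"rotation":[0,0,0]}
  ],
  "claw": 84
}}

```text
t: 48.1
tcp_pos: [0.6285, -0.3345, 0.0778]
orientation: [-179.9, 0.2, -0.1]
force: [0.1, 0.3, -0.3]
gripper_width: 0.0842
grasp_force: 0.0
```

```bash
python3 - <<'E'
from h import *
plan([(629.5,-334.6,80,89.17)])
E
```

```text
t 48.1 at [ 6.285e+02 -3.345e+02  7.780e+01 -1.000e-01] w 84.2 F [ 0.1  0.3 -0.3]
-> [ 629.5 -334.6   80.    89.2]
  lin [np.float64(0.3), np.float64(0.0), np.float64(-0.7)] rz -0.519
  lin [np.float64(0.3), np.float64(0.2), np.float64(-0.7)] rz -0.519
  lin [np.float64(0.1), np.float64(0.3), np.float64(-0.7)] rz -0.519
```

Request:
{"fn": "arm_command", "kwargs": {
  "targets": [
    {"linear":[0,0,0],"rotation":[0,0,-0.104]},
    {"linear":[0,0,0],"rotation":[0,0,-0.208]},
    {"linear":[0,0,0],"rotation":[0,0,-0.311]},
    {"linear":[0,0,0],"rotation":[0,0,-0.415]},
    {"linear":[0,0,0],"rotation":[0,0,-0.519]}
  ]
}}

```text
t: 48.6
tcp_pos: [0.6291, -0.3349, 0.0785]
orientation: [-180.0, 0.0, 29.9]
force: [-1.6, -0.4, -0.3]
gripper_width: 0.0842
grasp_force: 0.0
```

Request:
{"fn": "arm_command", "kwargs": {
  "targets": [
    {"linear":[0,0,0],"rotation":[0,0,-0.104]},
    {"linear":[0,0,0],"rotation":[0,0,-0.208]},
    {"linear":[0,0,0],"rotation":[0,0,-0.311]},
    {"linear":[0,0,0],"rotation":[0,0,-0.415]},
    {"linear":[0,0,0],"rotation":[0,0,-0.519]}
  ]
}}

```text
t: 49.1
tcp_pos: [0.6291, -0.3348, 0.0785]
orientation: [-180.0, -0.0, 59.7]
force: [0.5, 0.4, -0.6]
gripper_width: 0.0839
grasp_force: 0.0
```

Request:
{"fn": "arm_command", "kwargs": {
  "targets": [
    {"linear":[0,0,0],"rotation":[0,0,-0.104]},
    {"linear":[0,0,0],"rotation":[0,0,-0.208]},
    {"linear":[0,0,0],"rotation":[0,0,-0.311]},
    {"linear":[0,0,0],"rotation":[0,0,-0.415]},
    {"linear":[0,0,0],"rotation":[0,0,-0.519]}
  ]
}}

```text
t: 49.6
tcp_pos: [0.6291, -0.3349, 0.0785]
orientation: [-180.0, -0.0, 89.4]
force: [0.3, -0.4, 0.1]
gripper_width: 0.0845
grasp_force: 0.0
```

```bash
python3 - <<'E'
from h import *
im=env.camera("side")
for d in env.outline_of("sleeve","side"): print(np.round(d["extent"]),np.median(im[d["pixels"]],axis=0))
plan([(629.3,-335.1,22,89.17)])
E
```

```text
[335. 154. 358. 183.] [14. 14. 15.]
[337. 131. 355. 156.] [10. 72. 72.]
t 49.7 at [ 629.1 -334.8   78.5   89.2] w 84.0 F [-0.  -1.2 -0. ]
-> [ 629.3 -335.1   22.    89.2]
  lin [np.float64(-0.3), np.float64(0.2), np.float64(56.5)] rz 0.0
```

Request:
{"fn": "arm_command", "kwargs": {
  "targets": [
    {"linear":[-0.3,0.2,18],"rotation":[0,0,0]},
    {"linear":[-0.3,0.2,35],"rotation":[0,0,0]},
    {"linear":[-0.3,0.2,48],"rotation":[0,0,0]},
    {"linear":[-0.3,0.2,55],"rotation":[0,0,0]},
    {"linear":[-0.3,0.2,56.5],"rotation":[0,0,0]}
  ]
}}

```text
t: 50.2
tcp_pos: [0.6291, -0.335, 0.0214]
orientation: [-179.9, -0.0, 89.1]
force: [0.6, 0.2, 0.0]
gripper_width: 0.084
grasp_force: 0.0
```

Request:
{"fn": "arm_command", "kwargs": {
  "targets": [
    {"linear":[0,0,0],"rotation":[0,0,0]},
    {"linear":[0,0,0],"rotation":[0,0,0]},
    {"linear":[0,0,0],"rotation":[0,0,0]},
    {"linear":[0,0,0],"rotation":[0,0,0]},
    {"linear":[0,0,0],"rotation":[0,0,0]}
  ],
  "claw": 50,
  "force": 20
}}

```text
t: 50.7
tcp_pos: [0.6295, -0.3353, 0.023]
orientation: [180.0, 0.0, 89.1]
force: [-0.1, -0.3, 3.5]
gripper_width: 0.0601
grasp_force: 20.0
```

Request:
{"fn": "arm_command", "kwargs": {
  "targets": [
    {"linear":[0,0,-10],"rotation":[0,0,0]},
    {"linear":[0,0,-40],"rotation":[0,0,0]},
    {"linear":[0,0,-80],"rotation":[0,0,0]},
    {"linear":[0,0,-125],"rotation":[0,0,0]},
    {"linear":[0,0,-165],"rotation":[0,0,0]}
  ]
}}

```text
t: 51.2
tcp_pos: [0.6292, -0.335, 0.19]
orientation: [180.0, 0.0, 89.1]
force: [0.1, -1.2, -1.0]
gripper_width: 0.0598
grasp_force: 20.0
```

```bash
python3 - <<'E'
from h import *
plan([(595,156.6,186,89.17)])
E
```

```text
t 51.2 at [ 629.2 -335.   190.    89.1] w 59.8 F [ 0.1 -1.2 -1. ]
-> [595.  156.6 186.   89.2]
  lin [np.float64(163.7), np.float64(-13.9), np.float64(1.3)] rz -0.0
  lin [np.float64(163.7), np.float64(-13.8), np.float64(1.3)] rz -0.0
  lin [np.float64(163.7), np.float64(-13.8), np.float64(1.3)] rz -0.0
```

Request:
{"fn": "arm_command", "kwargs": {
  "targets": [
    {"linear":[25,-3,0],"rotation":[0,0,0]},
    {"linear":[60,-6,0],"rotation":[0,0,0]},
    {"linear":[95,-8,0],"rotation":[0,0,0]},
    {"linear":[130,-11,0],"rotation":[0,0,0]},
    {"linear":[163.7,-13.9,0],"rotation":[0,0,0]}
  ]
}}

```text
t: 51.7
tcp_pos: [0.6175, -0.1697, 0.1877]
orientation: [180.0, -0.0, 89.1]
force: [0.0, -0.1, -2.0]
gripper_width: 0.06
grasp_force: 20.0
```

Request:
{"fn": "arm_command", "kwargs": {
  "targets": [
    {"linear":[33,-3,0],"rotation":[0,0,0]},
    {"linear":[66,-6,0],"rotation":[0,0,0]},
    {"linear":[98,-8,0],"rotation":[0,0,0]},
    {"linear":[131,-11,0],"rotation":[0,0,0]},
    {"linear":[163.7,-13.9,0],"rotation":[0,0,0]}
  ]
}}

```text
t: 52.2
tcp_pos: [0.6061, -0.006, 0.1877]
orientation: [180.0, -0.0, 89.1]
force: [-0.5, -0.5, -2.0]
gripper_width: 0.0605
grasp_force: 20.0
```

Request:
{"fn": "arm_command", "kwargs": {
  "targets": [
    {"linear":[35,-3,0],"rotation":[0,0,0]},
    {"linear":[75,-6,0],"rotation":[0,0,0]},
    {"linear":[115,-9,0],"rotation":[0,0,0]},
    {"linear":[150,-13,0],"rotation":[0,0,0]},
    {"linear":[163.7,-13.9,0],"rotation":[0,0,0]}
  ]
}}

```text
t: 52.7
tcp_pos: [0.5942, 0.1594, 0.1877]
orientation: [180.0, -0.0, 89.3]
force: [0.2, -0.8, -1.4]
gripper_width: 0.06
grasp_force: 20.0
```

Request:
{"fn": "arm_command", "kwargs": {
  "targets": [
    {"linear":[0,0,25],"rotation":[0,0,0]},
    {"linear":[0,0,50],"rotation":[0,0,0]},
    {"linear":[0,0,70],"rotation":[0,0,0]},
    {"linear":[0,0,80],"rotation":[0,0,0]},
    {"linear":[0,0,82],"rotation":[0,0,0]}
  ]
}}

```text
t: 53.2
tcp_pos: [0.5948, 0.156, 0.1046]
orientation: [-179.9, 0.0, 89.1]
force: [0.2, 0.1, -1.3]
gripper_width: 0.0603
grasp_force: 20.0
```

```bash
python3 - <<'E'
from h import *
shot("s1")
s=env.get_state(); t=s['tcp_pos']*1000
im={c:env.camera(c) for c in("top","side")}
for c in im:
    for d in env.outline_of("sleeve",c):
        m=d["pixels"]; col=np.median(im[c][m],axis=0)
        e=d["extent"]; 
        if col.max()<60: print(c,np.round(e),m.sum(),np.round(proj(c,[[*s['tcp_pos'][:2],s['tcp_pos'][2]+.005]])[0]))
a=cv2.imread("pics/s1_side.png"); cv2.imwrite("pics/s1c.png",cv2.resize(a[180:340,200:340],(525,600),interpolation=cv2.INTER_CUBIC))
plan([(595,156.6,100,89.17)])
E
```

```text
side [239. 257. 267. 295.] 595 [254. 273.]
t 53.5 at [595.4 156.5 106.2  89.1] w 60.0 F [ 0.7 -1.1 -1.2]
-> [595.  156.6 100.   89.2]
  lin [np.float64(0.1), np.float64(-0.4), np.float64(6.2)] rz -0.001
```

View pics/s1c.png

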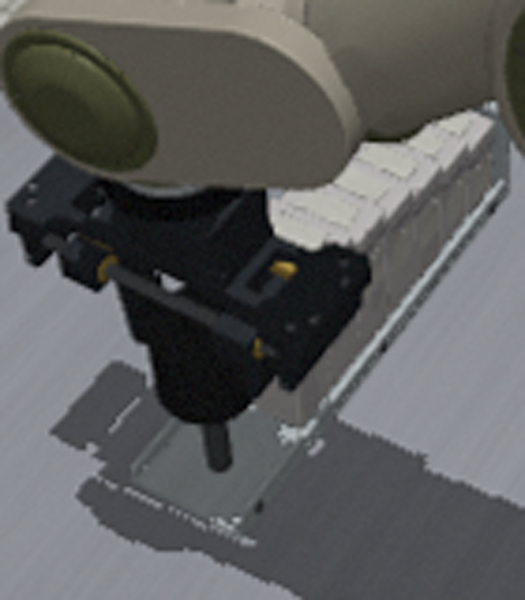

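```bash
python3 - <<'E'
from h import *
a=cv2.imread("pics/s1_side.png")
# column edges of sleeve's lower part, and pin's lower part, vs projections
for v in (282,285,288,290,296,300,303): 
    r=a[v,225:285].max(1); k=np.where(r<60)[0]; print(v,k.min()+225 if len(k) else None,k.max()+225 if len(k) else None)
for p in [(595,156.6),(595.4,156.5)]:
    print("sleeve bottom",np.round(proj("side",cyl(p[0]/1000,p[1]/1000,.03,.0835,.0836)).min(0),1),np.round(proj("side",cyl(p[0]/1000,p[1]/1000,.03,.0835,.0836)).max(0),1))
    q=proj("side",[[p[0]/1000,p[1]/1000,z] for z in(.006,.02,.04)]); print("pin axis",np.round(q,1).tolist())
E
```

```text
282 241 279
285 241 269
288 243 265
290 245 263
296 254 260
300 255 261
303 255 261
sleeve bottom [240.7 270.5] [268.9 292.9]
pin axis [[258.0, 302.2], [257.4, 298.7], [256.6, 293.4]]
sleeve bottom [240.5 270.4] [268.8 292.8]
pin axis [[257.9, 302.1], [257.3, 298.6], [256.5, 293.3]]
```

Request:
{"fn": "arm_command", "kwargs": {
  "targets": [
    {"linear":[0,-0.3,5],"rotation":[0,0,0]},
    {"linear":[0,-0.3,10],"rotation":[0,0,0]},
    {"linear":[0,-0.3,15],"rotation":[0,0,0]},
    {"linear":[0,-0.3,19],"rotation":[0,0,0]},
    {"linear":[0,-0.3,22],"rotation":[0,0,0]}
  ]
}}

```text
t: 54.0
tcp_pos: [0.5946, 0.1565, 0.0826]
orientation: [-180.0, 0.0, 89.1]
force: [0.0, 0.3, -0.6]
gripper_width: 0.06
grasp_force: 20.0
```

Request:
{"fn": "arm_command", "kwargs": {
  "targets": [
    {"linear":[0,0,1],"rotation":[0,0,0]},
    {"linear":[0,0,2],"rotation":[0,0,0]},
    {"linear":[0,0,3],"rotation":[0,0,0]},
    {"linear":[0,0,4],"rotation":[0,0,0]},
    {"linear":[0,0,4],"rotation":[0,0,0]}
  ]
}}

```text
t: 54.5
tcp_pos: [0.5947, 0.1565, 0.0792]
orientation: [-180.0, -0.0, 89.1]
force: [0.2, 0.4, -1.4]
gripper_width: 0.0597
grasp_force: 20.0
```

Request:
{"fn": "arm_command", "kwargs": {
  "targets": [
    {"linear":[0,0,5],"rotation":[0,0,0]},
    {"linear":[0,0,11],"rotation":[0,0,0]},
    {"linear":[0,0,17],"rotation":[0,0,0]},
    {"linear":[0,0,22],"rotation":[0,0,0]},
    {"linear":[0,0,25],"rotation":[0,0,0]}
  ]
}}

```text
t: 55.0
tcp_pos: [0.5945, 0.1565, 0.0535]
orientation: [-179.9, 0.0, 89.1]
force: [0.2, 0.7, -1.2]
gripper_width: 0.0601
grasp_force: 20.0
```

Request:
{"fn": "arm_command", "kwargs": {
  "targets": [
    {"linear":[0,0,5],"rotation":[0,0,0]},
    {"linear":[0,0,11],"rotation":[0,0,0]},
    {"linear":[0,0,17],"rotation":[0,0,0]},
    {"linear":[0,0,22],"rotation":[0,0,0]},
    {"linear":[0,0,23.5],"rotation":[0,0,0]}
  ]
}}

```text
t: 55.5
tcp_pos: [0.5944, 0.1565, 0.03]
orientation: [-179.9, 0.0, 89.1]
force: [-0.3, 0.2, -1.4]
gripper_width: 0.06
grasp_force: 20.0
```

Request:
{"fn": "arm_command", "kwargs": {
  "targets": [
    {"linear":[0,0,0.7],"rotation":[0,0,0]},
    {"linear":[0,0,1.4],"rotation":[0,0,0]},
    {"linear":[0,0,2],"rotation":[0,0,0]},
    {"linear":[0,0,2.5],"rotation":[0,0,0]},
    {"linear":[0,0,2.5],"rotation":[0,0,0]}
  ]
}}

```text
t: 56.0
tcp_pos: [0.5949, 0.1565, 0.0289]
orientation: [180.0, -0.0, 89.1]
force: [-2.5, -0.3, 4.7]
gripper_width: 0.0602
grasp_force: 20.0
```

Request:
{"fn": "arm_command", "kwargs": {
  "targets": [
    {"linear":[0,0,-0.5],"rotation":[0,0,0]},
    {"linear":[0,0,-0.5],"rotation":[0,0,0]},
    {"linear":[0,0,-0.5],"rotation":[0,0,0]},
    {"linear":[0,0,-0.5],"rotation":[0,0,0]},
    {"linear":[0,0,-8],"rotation":[0,0,0]}
  ],
  "claw": 80
}}

```text
t: 56.5
tcp_pos: [0.5942, 0.1565, 0.0356]
orientation: [-179.9, 0.0, 89.1]
force: [0.2, 0.3, 0.4]
gripper_width: 0.0797
grasp_force: 0.0
```

Request:
{"fn": "arm_command", "kwargs": {
  "targets": [
    {"linear":[0,0,-20],"rotation":[0,0,0]},
    {"linear":[0,0,-50],"rotation":[0,0,0]},
    {"linear":[0,0,-85],"rotation":[0,0,0]},
    {"linear":[0,0,-120],"rotation":[0,0,0]},
    {"linear":[0,0,-150],"rotation":[0,0,0]}
  ]
}}

```text
t: 57.0
tcp_pos: [0.5947, 0.1565, 0.1888]
orientation: [179.9, -0.0, 89.1]
force: [-0.0, -0.2, -0.5]
gripper_width: 0.08
grasp_force: 0.0
```

Request:
{"fn": "arm_command", "kwargs": {
  "targets": [
    {"linear":[-10,-35,-10],"rotation":[0,0,0]},
    {"linear":[-30,-70,-20],"rotation":[0,0,0]},
    {"linear":[-60,-105,-30],"rotation":[0,0,0]},
    {"linear":[-95,-130,-30],"rotation":[0,0,0]},
    {"linear":[-130,-150,-30],"rotation":[0,0,0]}
  ]
}}

```text
t: 57.5
tcp_pos: [0.4411, 0.0281, 0.2172]
orientation: [179.9, 0.0, 89.2]
force: [1.5, -0.8, -0.2]
gripper_width: 0.0802
grasp_force: 0.0
```

Request:
{"fn": "arm_command", "kwargs": {
  "targets": [
    {"linear":[-40,-10,0],"rotation":[0,0,0]},
    {"linear":[-80,-15,0],"rotation":[0,0,0]},
    {"linear":[-120,-20,0],"rotation":[0,0,0]},
    {"linear":[-155,-20,0],"rotation":[0,0,0]},
    {"linear":[-180,-20,0],"rotation":[0,0,0]}
  ]
}}

```text
t: 58.0
tcp_pos: [0.4197, -0.153, 0.2169]
orientation: [179.9, 0.0, 89.1]
force: [0.3, -0.2, -0.8]
gripper_width: 0.0801
grasp_force: 0.0
```

```bash
python3 - <<'E'
from h import *
shot("end")
a=cv2.imread("pics/end_top.png"); b=cv2.imread("pics/end_side.png")
C=np.zeros((600,800,3),np.uint8); C[:240]=cv2.resize(a[170:266,200:520],(800,240),interpolation=cv2.INTER_CUBIC); C[240:,:480]=cv2.resize(b[180:330,220:420],(480,360),interpolation=cv2.INTER_CUBIC); cv2.imwrite("pics/endc.png",C)
plan([])
E
```

```text
t 58.1 at [ 420.  -153.3  216.6   88.9] w 80.0 F [-0.3  0.3 -0.4]
```

View pics/endc.png

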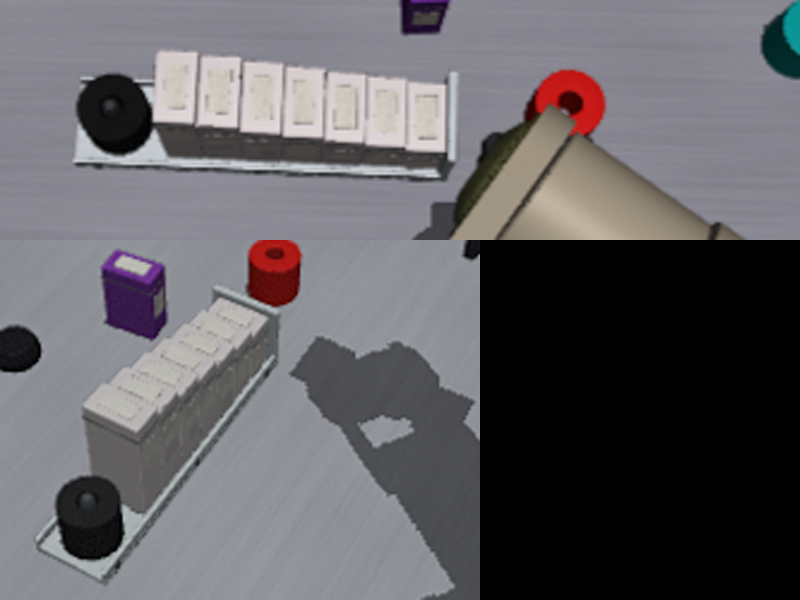

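The row stands in order and upright between the lips. The sleeve is seated at top crop pixel (115,112), with the pin tip standing just out of its bore. The arm is clear, so I'm handing the job in.

```bash
python3 -c "
from station import env
print(env.close_job())"
```

```text
the job is handed in; nothing more can be done
None
```

Cases 2, 4 and 6 are filed, so all seven stand in height order from the end wall. The black sleeve sits on the rack floor over the pin, and the job is handed in at about 58 s; the hand-in call returned no verdict.

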